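# Close up the slide-box carrier

## Task

Pack the slide boxes for transport: set every slide box that is on the bench down flat in a pocket of its own in the carrier, then lower the white lid plate over the two locating pins until it sits fully down on both posts, and last swing both hinged straps over the lid until they are fully down in their catches. Leave the tube rack, the jar and the beaker where they stand.

Things in the scene. Friction and masses are not known exactly. Their poses are not given: they have to be found in the camera images.
- carrier: Carrier fixed to the bench, dark grey base 134 (x) x 240 (y) x 8 mm; position and yaw vary. Origin: centre of its underside, z up, long axis y. On the base a black insert, top at z = 18 mm, with three pockets in a row along y. Aluminium posts 50 (x) x 24 (y) mm at y = -108 and +108 mm, tops at z = 54 mm. Strap hinge towers (72 mm high) on the -x side, forked catches (60 mm high) on the +x side
- pocket_0 (a point): Centre of the floor of the pocket at carrier y = -54 mm, z = 8 mm; axes as the carrier's. Pockets are 80 (x) x 36 (y) mm and 10 mm deep, 54 mm apart. 26 mm free between a box in mid-pocket and the next such box or post. A box in its pocket stays 6 mm below the seated lid
- pocket_1 (a point): Centre of the floor of the middle pocket (carrier y = 0)
- pocket_2 (a point): Centre of the floor of the pocket at carrier y = +54 mm
- seat (a point): Point midway between the pins at the height of the post tops, where the lid's origin lies when it is fully seated; axes as the carrier's
- box_0: White slide box, closed, 72 (x) x 28 (y) x 40 (z) mm, about 0.07 kg, lying on the bench at the start, z up. Origin: centre of its underside. Either end may face either way. Two or three of the three boxes are present
- box_1: Slide box like box_0
- box_2: Slide box like box_0
- lid: White lid plate 84 (x) x 246 (y) x 8 (z) mm, about 0.35 kg, flat on the bench at the start. Origin: centre of the plate's underside, z up, long axis y. Through holes 15 mm wide at y = -108 and +108 mm (1.5 mm play round a pin). In the middle of its top a black bar grip 16 (x) x 64 (y) mm, from z = 8 to 42 mm. Fits either way round
- strap_a (a joint): Angle (rad) of the steel strap at carrier y = -65 mm: 0 closed (level across the seated lid, 2 mm above it, towards carrier +x, nose in its catch), pi/2 upright, up to 2.3 open, leaning to carrier -x. Bar 16 mm wide, 6 thick, 117 long, with a nose turned 16 mm down at its end. Stiff hinge (0.1 N m), stays where left; can be pushed over from its outer side with shut fingers
- strap_a_tip (a point): Middle of the end of strap_a, 114 mm from its hinge
- strap_b (a joint): Like strap_a, at carrier y = +65 mm
- strap_b_tip (a point): Middle of the end of strap_b, 114 mm from its hinge
- rack: Green tube rack 80 x 160 mm, 50 mm high, tubes standing up to 100 mm, on the bench beyond the work: bystander, leave alone. Origin: centre of its underside
- jar: Specimen jar 64 mm in diameter, 90 mm high, standing: bystander, leave alone. Origin: centre of its underside
- beaker: White open beaker 76 mm in diameter, 90 mm high: bystander, leave alone. Origin: centre of its underside
- pin_a (a point): Tip of the steel locating pin on the post at carrier y = -108 mm. The pin is 12 mm thick, rises 13 mm straight from the post top, then tapers over 9 mm to a 5 mm tip at z = 76 mm
- pin_b (a point): Tip of the like pin at carrier y = +108 mm
- strap_a_hinge (a point): Hinge of strap_a, at carrier x = -58, y = -65, z = 67 mm; hinge axis along carrier y
- strap_b_hinge (a point): Hinge of strap_b, at carrier x = -58, y = +65, z = 67 mm
Not all that is in view belongs to the job. What is shaped like the box_2 but blue or yellow is not meant.

How it is judged:
On the way, in this order (a step that is already met when the one before it is completed fails the run):
1. every slide box present stands flat on the floor of a pocket ((distance between box_0 and pocket_0 below 0.009 m or distance between box_0 and pocket_1 below 0.009 m or distance between box_0 and pocket_2 below 0.009 m) and angle between each of box_0, box_1, box_2's own z axis and vertical below 0.06 rad and (distance between box_1 and pocket_0 below 0.009 m or distance between box_1 and pocket_1 below 0.009 m or distance between box_1 and pocket_2 below 0.009 m) and (distance between box_2 and pocket_0 below 0.009 m or distance between box_2 and pocket_1 below 0.009 m or distance between box_2 and pocket_2 below 0.009 m)), for 0.3 s.
2. the lid plate sits on both posts, over both pins (horizontal distance between lid and seat below 0.004 m and z of lid in the frame of seat below 0.003 m and angle between lid's own z axis and vertical below 0.02 rad and angle between the y axis of lid and the y axis of carrier, either way round below 0.04 rad), for 0.3 s.
3. both straps are down in their catches (value of joint each of strap_a, strap_b below 0.06 rad), for 0.2 s.
At the end, for the whole second after the job is handed in: Each box present is level (0.06 rad) in a pocket, origin within 9 mm of its floor centre; lid origin within 4 mm of the seat sideways, under 3 mm above it, level to 0.02 rad, in line with the carrier to 0.04 rad; both straps under 0.06 rad; all at rest (all of step 1 and all of step 2 and all of step 3 and linear speed of each of lid, box_0, box_1, box_2 below 0.02 m/s); the robot touches nothing.
It fails at once if the rack is moved more than 30 mm (distance of rack from where it was at the start of the episode above 0.03 m).
It fails at once if the jar is moved more than 30 mm (distance of jar from where it was at the start of the episode above 0.03 m).
It fails at once if the beaker is moved more than 30 mm (distance of beaker from where it was at the start of the episode above 0.03 m).
Of box_0, box_1, box_2 only 2 to 3 are there at a start; the rules pass over those that are not, and their reading is None.
At some moment in a run one of box_0, box_1, box_2, lid may be knocked a few centimetres aside while the robot is not near it.
It also fails if it takes over 208 s, if anything falls off the work surface, if the arm or the gripper's body presses on something with over 40 N, if the wrist force passes 120 N, or if a joint passes its speed limit or range.

## Robot

A 6-joint arm with a two-finger parallel gripper is mounted at the origin on the work surface. World frame = base frame: x ahead of the robot, y to its left, z up, the work surface at z = 0. Lengths are in m, angles in rad, forces in N, time in s.
With the tool pointing down it reaches from about 0.225 to 0.875 m from the base axis. Payload 3.4 kg.
Tool frame: the origin (TCP) lies between the finger pads; the fingertips stand 11 mm ahead of it and the grasp point (between the pads) lies 8 mm behind it; z points along the fingers, y is the line along which they close (so a half turn about z gives the same grasp; the last joint's range is limited). The gripper opens to 85 mm and grips with 20 to 120 N. Pads are 22 mm wide; open, the fingers measure 114 mm over their backs; the gripper's body (76 mm by 85 mm) begins 54 mm behind the grasp point. The pads swing forward as they close: fully open they stand 13 mm farther back than shut.
Start: joints at [-1.243, 0.276, 1.505, -0, 1.361, -0.121], TCP at [0.249, -0.518, 0.242] pointing down, gripper open.
Joint ranges: [-2.89, 2.89], [-0.75, 2.08], [0.22, 2.7], [-1.18, 4.32], [0.11, 2.71], [-2.7, 2.7]. Speed limits (rad/s): [2.57, 2.57, 3.14, 3.14, 3.14, 3.14].

## Interface

Orientations are given as a unit quaternion [w, x, y, z].
In Python, from rig import sensors, eyes, manip gives the robot as it stands.
- The arm moves only by the tool drive_tool, never from a script. Its argument "deltas" is a list of rows, each an object with "linear": the shift along the world's x, y, z in mm, a list of three; "twist": the turn about the world's z in degrees; "claw": the opening, from 0 (shut) to 1 (fully open). In form: [{"linear": [tx, ty, tz], "twist": twist, "claw": claw}, ...]. A call has 1 to 12 rows; each row is the pose to reach, as a shift and turn from the pose commanded when the call began; what a row does not reach only later rows make up. A row lasts 1/12 s, in which the tool goes at most 41.7 mm and 7.16 degrees, less where a joint would pass 70% of its speed; a pose out of reach is approached as far as the arm can. A call with a gripper value outside its range is refused whole. The fingers move at their own pace and stop on an object; "squeeze" is the grip in N (left out, the last holds). Time passes only in rows, so rows that repeat a pose let the fingers close. It gives the time, the measured TCP pose, the force, the opening and the grip force at its end, in the units of the state.
- sensors.get_state(): the state, without advancing time (a new reading comes with each control period).
- eyes.get_image(name): name is "scene" or "side" or "wrist"; returns the picture (400x640x3 uint8, red, green, blue); there is no depth.
- eyes.camera_model(name): a dict with "intrinsics" (3x3 intrinsics, pixels), "dist" ([k1, k2, p1, p2, k3] as OpenCV has them; the pictures are not rectified), "R" (3x3) and "t" (3): a world point X has camera coordinates R X + t. Camera axes: x right, y down, z forward; pixel columns grow to the right and rows downward; lengths in m; the calibration is good to about 2 mm. A picture is of the moment at which its call begins: read the wrist's pose just before it. camera_model takes no time and is no camera call; for the wrist camera it gives the pose at the moment of the call.
- manip.sign_off(): hands the job in; it is judged then, once.
The state is a dict: "clock": time; "qpos": joint angles; "qd": joint speeds; "effort": joint torques, N m; "position": TCP position; "ee_rot": TCP orientation; "contact_force": force on the tool from outside, world axes, zero at the start; "moment": the same for the moment, N m; "width": finger opening in m; "gripper_force": force on a finger pad.
Only numpy, scipy, OpenCV 4.12 (cv2) and the standard library are available. Lean on these libraries where they do the work, as an engineer would, in place of code of your own. Each camera call takes 0.05 s, during which the arm holds its last target. There are 200 camera calls.

## Working session

There is one attempt and no reset: what is moved stays moved. The work goes in short steps, Python scripts to look and compute and a tool call to move; the robot and the scene stay as the last step left them, time stands still between calls to the robot, and variables do not carry over. Pictures are saved under pics/ and viewed, at most 14 in all, crops included, and the job is handed in when it is done.

Besides the shell and the picture viewer there is one more tool, called after ">>>" by a JSON object that holds its "op" and its "data", one argument or row to a line. drive_tool: Moves the arm, as the interface text tells. Its arguments: {"type":"object","properties":{"deltas":{"type":"array","items":{"type":"object","properties":{"linear":{"type":"array","items":{"type":"number"}},"twist":{"type":"number"},"claw":{"type":"number"}}}},"squeeze":{"type":"number"}},"required":["deltas"]}

```bash
ls; mkdir -p pics
cat > h.py <<'E'
import numpy as np, cv2
from rig import sensors, eyes, manip
def shot(n, name):
    im=eyes.get_image(n); cv2.imwrite(f'pics/{name}.png', im[:,:,::-1]); return im
def ray(n, px, z, cm=None):
    c=cm or eyes.camera_model(n); K=np.array(c['intrinsics']);R=np.array(c['R']);t=np.array(c['t'])
    p=cv2.undistortPoints(np.array(px,float).reshape(-1,1,2),K,np.array(c['dist'])).reshape(-1,2)
    d=np.c_[p,np.ones(len(p))]@R; o=-R.T@t
    return o+d*((z-o[2])/d[:,2])[:,None]
def proj(n,P,cm=None):
    c=cm or eyes.camera_model(n);R=np.array(c['R']);t=np.array(c['t'])
    return cv2.projectPoints(np.array(P,float).reshape(-1,1,3),cv2.Rodrigues(R)[0],t,np.array(c['intrinsics']),np.array(c['dist']))[0].reshape(-1,2)
E
python3 - <<'E'
from h import *
for n in('scene','side','wrist'):
    shot(n,n+'0'); c=eyes.camera_model(n); R=np.array(c['R']); print(n,np.round(-R.T@np.array(c['t']),3),np.round(R[2],2),c['intrinsics'][0][0])
print(sensors.get_state())
E
```

```text
pics
scene [ 1.157 -0.3    0.776] [-0.66  0.26 -0.7 ] 375.18299824538775
side [0.086 0.825 0.6  ] [ 0.38 -0.78 -0.49] 400.682090769098
wrist [ 0.323 -0.483  0.373] [-0.28 -0.13 -0.95] 359.4537162994124
{'clock': 0.15, 'qpos': array([-1.24298789e+00,  2.76438785e-01,  1.50582905e+00,  1.12222278e-05,
        1.36069680e+00, -1.21021949e-01]), 'qd': array([ 0.001381  , -0.00266343, -0.00360694,  0.00012693, -0.00023599,
       -0.00050728]), 'effort': array([ 7.51694370e-04, -4.17144656e+01, -2.46032703e+01, -2.15729015e-04,
        7.68569793e-03, -3.88775135e-06]), 'position': array([ 0.24936605, -0.51770051,  0.24164995]), 'ee_rot': array([-6.82893310e-04,  9.74924447e-01,  2.22535060e-01, -6.53428511e-05]), 'contact_force': array([-0.71788131,  0.48630153, -0.01391299]), 'moment': array([ 0.06918955, -0.01625591, -0.008194  ]), 'gripper_force': 0.0, 'width': 0.08513515411117893}
```

View pics/scene0.png

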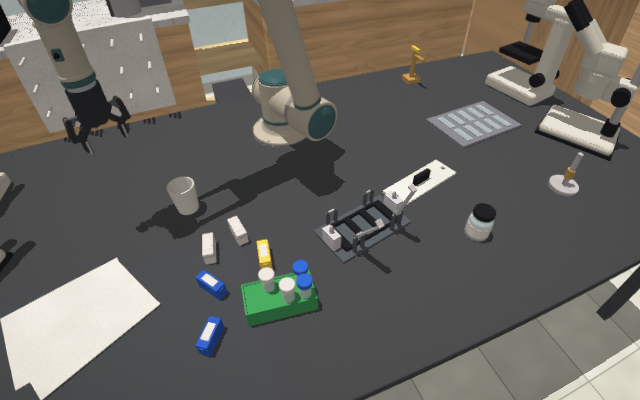

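View pics/side0.png

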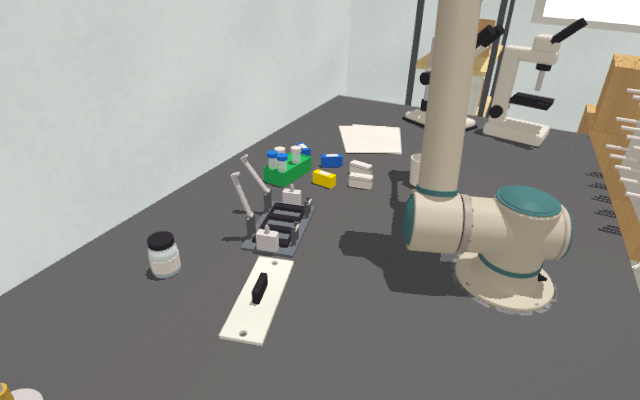

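The scene view shows two white boxes at (209,248) and (237,231), yellow and blue decoys, the rack at (280,297), the beaker at (184,196), the jar at (480,222), the carrier at (363,222) and the lid at (420,184). The straps lean away from the robot.

Run:
```python
from h import *
L=[('b1',209,248,.02),('b2',237,231,.02),('yel',264,253,.02),('blue',211,284,.02),('rack',280,300,.02),('beaker',184,212,0),('jar',479,237,0),('postA',331,235,.054),('postB',394,199,.054),('lid1',386,203,.008),('lid2',456,172,.008),('lid3',385,192,.008),('lid4',424,162,.008)]
for n,u,v,z in L: print(n,np.round(ray('scene',[u,v],z)[0],3))
for n,u,v,z in [('b1',361,181,.04),('b2',361,166,.04),('postA',292,196,.054),('postB',267,240,.054),('hole1',275,262,.008),('hole2',243,332,.008)]: print('S',n,np.round(ray('side',[u,v],z)[0],3))
```

```text
b1 [ 0.483 -0.352  0.02 ]
b2 [ 0.453 -0.271  0.02 ]
yel [ 0.553 -0.224  0.02 ]
blue [ 0.595 -0.367  0.02 ]
rack [ 0.698 -0.227  0.02 ]
beaker [ 0.302 -0.398  0.   ]
jar [0.71  0.333 0.   ]
postA [ 0.589 -0.054  0.054]
postB [0.536 0.158 0.054]
lid1 [0.502 0.157 0.008]
lid2 [0.465 0.435 0.008]
lid3 [0.46  0.178 0.008]
lid4 [0.382 0.367 0.008]
S b1 [ 0.433 -0.227  0.04 ]
S b2 [ 0.472 -0.33   0.04 ]
S postA [ 0.562 -0.022  0.054]
S postB [0.512 0.188 0.054]
S hole1 [0.484 0.2   0.008]
S hole2 [0.429 0.408 0.008]
```

View pics/wrist0.png

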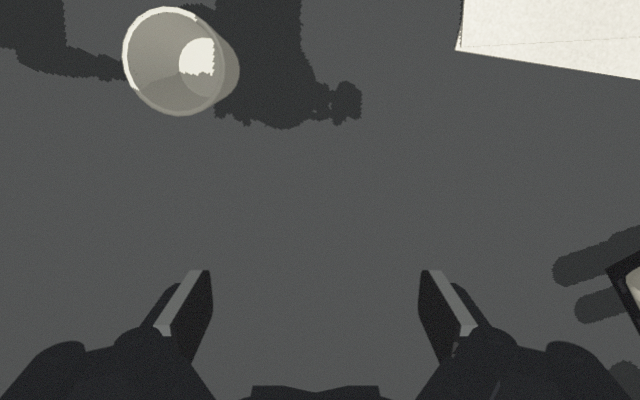

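The wrist view shows the beaker at (175,60) and the paper at upper right. Up in the image is world +x. I'll move over the boxes for a close view.

>>> {"op": "drive_tool", "data": {
  "deltas": [
    {"linear": [20, 35, 20], "twist": 0, "claw": 1},
    {"linear": [40, 70, 40], "twist": -5, "claw": 1},
    {"linear": [60, 105, 60], "twist": -10, "claw": 1},
    {"linear": [80, 140, 80], "twist": -15, "claw": 1},
    {"linear": [100, 175, 80], "twist": -20, "claw": 1},
    {"linear": [110, 210, 80], "twist": -25, "claw": 1},
    {"linear": [110, 210, 80], "twist": -25, "claw": 1},
    {"linear": [110, 210, 80], "twist": -25, "claw": 1}
  ]
}}

```text
clock: 0.82
position: [0.36, -0.3057, 0.3227]
ee_rot: [0.0, 1.0, 0.009, 0.0]
contact_force: [-0.6, -0.9, -0.1]
width: 0.0852
gripper_force: 0.0
```

Run:
```python
from h import *
shot('wrist','w1')
s=sensors.get_state(); print(s['clock'],s['position'],s['ee_rot'],s['qpos'].round(2))
print(ray('wrist',[[320,200],[100,200],[320,100]],.04).round(3))
```

```text
0.8667 [ 0.35958819 -0.30747803  0.32243437] [ 5.44804021e-04  9.99969733e-01  7.76061504e-03 -9.44139058e-05] [-0.85  0.08  1.56 -0.    1.5   0.7 ]
[[ 0.306 -0.315  0.04 ]
 [ 0.302 -0.049  0.04 ]
 [ 0.423 -0.312  0.04 ]]
```

View pics/w1.png

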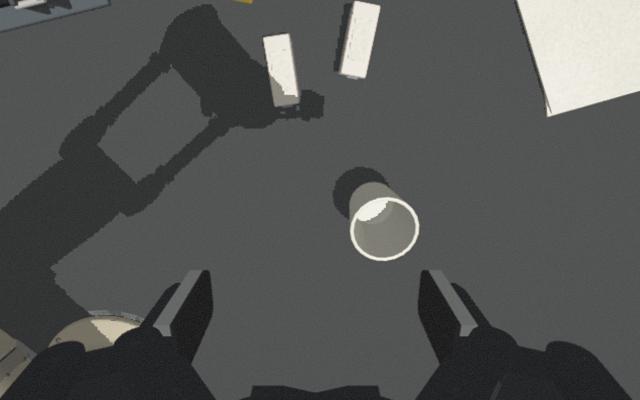

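Boxes at (282,70) and (360,40), beaker at (385,230). I'll move closer, then over the carrier, taking a picture at each stop.

>>> {"op": "drive_tool", "data": {
  "deltas": [
    {"linear": [35, 0, 0], "twist": 0, "claw": 1},
    {"linear": [70, 0, 0], "twist": 0, "claw": 1},
    {"linear": [105, 0, 0], "twist": 0, "claw": 1},
    {"linear": [130, 0, 0], "twist": 0, "claw": 1},
    {"linear": [130, 0, 0], "twist": 0, "claw": 1},
    {"linear": [130, 0, 0], "twist": 0, "claw": 1}
  ]
}}

```text
clock: 1.37
position: [0.4897, -0.3098, 0.3206]
ee_rot: [-0.0, 1.0, 0.006, -0.001]
contact_force: [-0.5, -0.1, -0.0]
width: 0.0857
gripper_force: 0.0
```

```bash
cat >> h.py <<'E'
def boxes(im,cm,n='wrist',amin=800,amax=9000,thr=150):
    hsv=cv2.cvtColor(im,cv2.COLOR_RGB2HSV); m=((hsv[:,:,1]<60)&(hsv[:,:,2]>thr)).astype(np.uint8)
    out=[]
    for c in cv2.findContours(m,cv2.RETR_EXTERNAL,cv2.CHAIN_APPROX_NONE)[0]:
        a=cv2.contourArea(c)
        if amin<a<amax:
            P=ray(n,c.reshape(-1,2),.04,cm)[:,:2]
            (x,y),(w,h),ang=cv2.minAreaRect((P*1000).astype(np.float32))
            if w<h: w,h,ang=h,w,ang+90
            out.append((np.round(c.reshape(-1,2).mean(0)),round(x,1),round(y,1),round(w,1),round(h,1),round((ang+90)%180-90,1)))
    return out
E
python3 - <<'E'
from h import *
cm=eyes.camera_model('wrist'); im=shot('wrist','w2')
for b in boxes(im,cm): print(*b)
E
```

```text
[374. 328.] 251.8 -393.0 84.8 84.8 -89.2
[279. 185.] 453.7 -267.5 72.1 28.3 8.9
[350. 159.] 485.4 -350.7 72.3 28.1 -9.3
[64. 66.] 582.3 -39.9 51.6 24.9 13.1
```

View pics/w2.png

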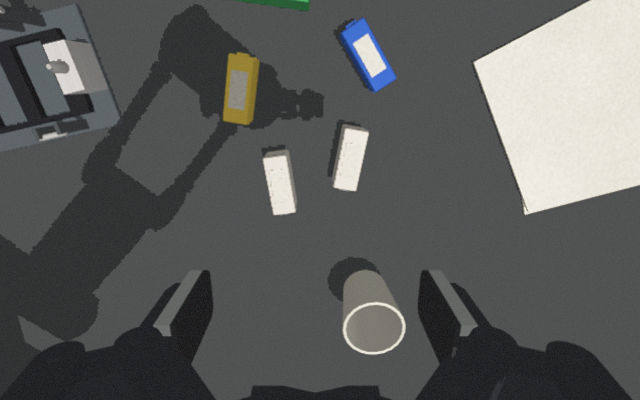

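>>> {"op": "drive_tool", "data": {
  "deltas": [
    {"linear": [15, 41, 5], "twist": 0, "claw": 1},
    {"linear": [30, 82, 10], "twist": 0, "claw": 1},
    {"linear": [45, 123, 15], "twist": 0, "claw": 1},
    {"linear": [60, 164, 20], "twist": 0, "claw": 1},
    {"linear": [60, 205, 25], "twist": 0, "claw": 1},
    {"linear": [60, 246, 30], "twist": 0, "claw": 1},
    {"linear": [60, 287, 30], "twist": 0, "claw": 1},
    {"linear": [60, 328, 30], "twist": 0, "claw": 1},
    {"linear": [60, 365, 30], "twist": 0, "claw": 1},
    {"linear": [60, 365, 30], "twist": 0, "claw": 1},
    {"linear": [60, 365, 30], "twist": 0, "claw": 1},
    {"linear": [60, 365, 30], "twist": 0, "claw": 1}
  ]
}}

```text
clock: 2.42
position: [0.5489, 0.0554, 0.3525]
ee_rot: [0.001, 1.0, 0.006, -0.0]
contact_force: [-0.6, -0.2, 0.0]
width: 0.0854
gripper_force: 0.0
```

Run:
```python
from h import *
import pickle
cm=eyes.camera_model('wrist'); im=shot('wrist','w3'); pickle.dump(cm,open('cm3','wb'))
s=sensors.get_state(); print(s['clock'],s['position'],s['ee_rot'],s['qpos'].round(2))
```

```text
2.4667 [0.54911737 0.05492681 0.35241252] [ 7.40299168e-04  9.99985715e-01  5.29340194e-03 -4.76951697e-05] [-0.03  0.2   1.34 -0.    1.6   1.53]
```

View pics/w3.png

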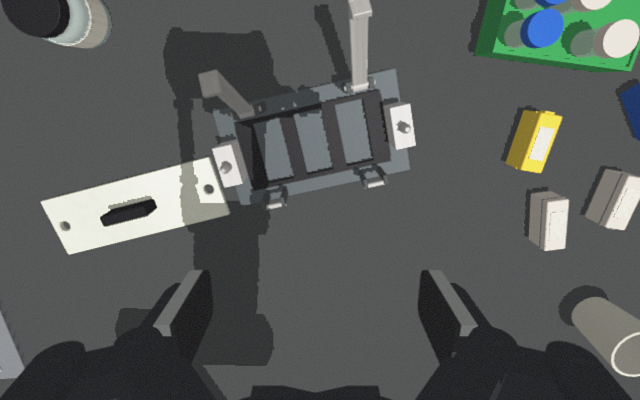

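w2 gives clean 72×28 box fits at (454,-267) and (485,-351) mm. w3 shows the carrier with post pins near (403,127) and (226,167), hinges at the top and catches at the bottom. The lid spans (40..230,155..255) with holes at (65,226) and (209,189). I'll zoom on the carrier.

Run:
```python
import cv2
im=cv2.imread('pics/w3.png'); cv2.imwrite('pics/c3.png',cv2.resize(im[60:215,190:425],None,fx=3.3,fy=3.3,interpolation=cv2.INTER_CUBIC))
```

```text
(no output)
```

View pics/c3.png

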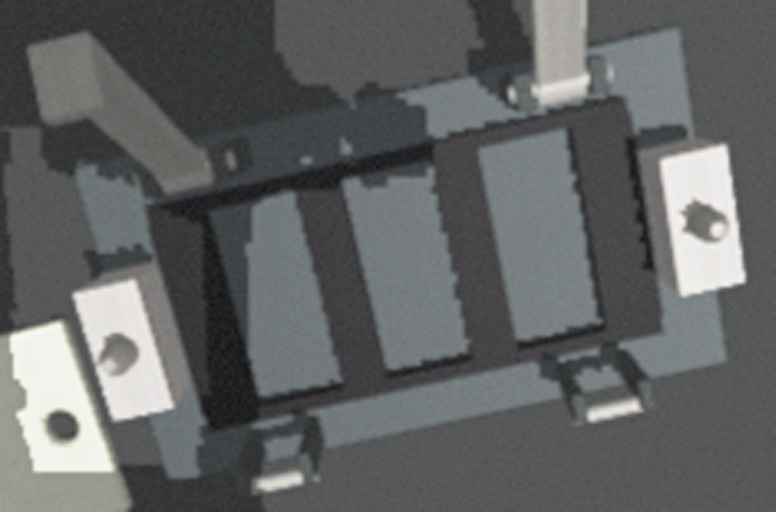

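Run:
```python
from h import *
import pickle
cm=pickle.load(open('cm3','rb'))
def R(p,z): return ray('wrist',np.array(p,float)/3.3+[190,60],z,cm)[:,:2]*1000
r=R([(660,157),(728,145),(745,282),(682,296)],.054);l=R([(74,293),(136,277),(174,405),(114,420)],.054)
pt=R([(718,228),(111,352)],.076); b=R([(680,28),(726,360),(168,478),(78,170)],.008)
print(r.mean(0),l.mean(0),'edges',np.linalg.norm(np.diff(r,axis=0),axis=1))
print('pins',pt,np.linalg.norm(pt[0]-pt[1]),'base',b,b.mean(0))
for a,c in((r.mean(0),l.mean(0)),pt):
    print('mid',(a+c)/2,'len',np.linalg.norm(a-c),'yaw of R-L',np.degrees(np.arctan2(*(a-c)[::-1])))
h=ray('wrist',[[65.5,226],[209,189]],.008,cm)[:,:2]*1000
g=ray('wrist',[[101,216],[157,204]],.042,cm)[:,:2]*1000
print('lid holes',h,np.linalg.norm(h[0]-h[1]),h.mean(0),np.degrees(np.arctan2(*(h[0]-h[1])[::-1])),g)
# strap tips: scene view later
```

```text
[581.80005318 -48.78631666] [532.68189422 160.93892301] edges [23.86111094 49.09234478 23.04396221]
pins [[582.11469481 -48.40001824]
 [536.89539732 160.45815964]] 213.6972702916415 base [[647.98653365 -44.67346175]
 [520.60755782 -74.09720424]
 [466.9623818  157.46471159]
 [593.51586957 185.6584318 ]] [557.26808571  56.08811935]
mid [557.2409737   56.07630318] len 215.40025463173717 yaw of R-L -76.81876279011843
mid [559.50504606  56.0290707 ] len 213.6972702916415 yaw of R-L -77.78360516144298
lid holes [[432.54083429 407.84967476]
 [489.57266918 200.12061667]] 215.41585773327682 [461.05675174 303.98514572] 105.3522324914608 [[461.30478727 333.74645499]
 [478.68065517 258.70004158]]
```

Carrier centre is (557.2, 56.1) mm with +y at -76.8°. Pocket_2 is at (569.5, 3.5) and pocket_0 at (544.9, 108.7). I'll hover over box b1 (453.7, -267.5, 8.9°).

>>> {"op": "drive_tool", "data": {
  "deltas": [
    {"linear": [-10, -38, 0], "twist": 2, "claw": 0.7},
    {"linear": [-20, -76, 0], "twist": 4, "claw": 0.7},
    {"linear": [-30, -114, -10], "twist": 6, "claw": 0.7},
    {"linear": [-40, -152, -20], "twist": 8, "claw": 0.7},
    {"linear": [-50, -185, -40], "twist": 8, "claw": 0.7},
    {"linear": [-60, -215, -65], "twist": 8, "claw": 0.7},
    {"linear": [-70, -245, -90], "twist": 8, "claw": 0.7},
    {"linear": [-80, -275, -115], "twist": 8, "claw": 0.7},
    {"linear": [-90, -300, -140], "twist": 8, "claw": 0.7},
    {"linear": [-95, -324, -165], "twist": 8, "claw": 0.7},
    {"linear": [-95, -324, -192], "twist": 8, "claw": 0.7},
    {"linear": [-95, -324, -192], "twist": 8, "claw": 0.7}
  ]
}}

```text
clock: 3.47
position: [0.4496, -0.2682, 0.1555]
ee_rot: [-0.003, 0.997, 0.073, -0.004]
contact_force: [0.3, 0.7, -0.5]
width: 0.0597
gripper_force: 0.0
```

Run:
```python
from h import *
cm=eyes.camera_model('wrist'); im=shot('wrist','w4')
for b in boxes(im,cm,amax=40000): print(*b)
s=sensors.get_state(); print(s['clock'],s['position'],s['ee_rot'],s['width'])
```

```text
[315. 192.] 453.9 -267.0 73.1 27.7 9.0
[438. 167.] 484.9 -349.1 73.0 30.7 -9.9
[271.  26.] 558.9 -223.6 34.4 18.5 -9.2
3.5167 [ 0.45129032 -0.26794334  0.15796864] [-0.00223953  0.99727161  0.0737365  -0.00269055] 0.06000063435371963
```

>>> {"op": "drive_tool", "data": {
  "deltas": [
    {"linear": [0, 0, -35], "twist": 0, "claw": 0.7},
    {"linear": [0, 0, -70], "twist": 0, "claw": 0.7},
    {"linear": [0, 0, -100], "twist": 0, "claw": 0.7},
    {"linear": [0, 0, -120], "twist": 0, "claw": 0.7},
    {"linear": [0, 0, -136], "twist": 0, "claw": 0.7},
    {"linear": [0, 0, -136], "twist": 0, "claw": 0.7},
    {"linear": [0, 0, -136], "twist": 0, "claw": 0.2},
    {"linear": [0, 0, -136], "twist": 0, "claw": 0.2},
    {"linear": [0, 0, -136], "twist": 0, "claw": 0.2},
    {"linear": [0, 0, -136], "twist": 0, "claw": 0.2},
    {"linear": [0, 0, -126], "twist": 0, "claw": 0.2},
    {"linear": [0, 0, -100], "twist": 0, "claw": 0.2}
  ],
  "squeeze": 40
}}

```text
clock: 4.52
position: [0.4525, -0.2656, 0.059]
ee_rot: [-0.002, 0.997, 0.076, -0.002]
contact_force: [-0.3, 0.1, -0.4]
width: 0.0269
gripper_force: 40.5
```

>>> {"op": "drive_tool", "data": {
  "deltas": [
    {"linear": [0, 0, 35], "twist": 0, "claw": 0.2},
    {"linear": [5, 15, 70], "twist": 2, "claw": 0.2},
    {"linear": [15, 45, 90], "twist": 4, "claw": 0.2},
    {"linear": [30, 80, 100], "twist": 4.5, "claw": 0.2},
    {"linear": [45, 115, 100], "twist": 4.5, "claw": 0.2},
    {"linear": [60, 150, 100], "twist": 4.5, "claw": 0.2},
    {"linear": [75, 185, 100], "twist": 4.5, "claw": 0.2},
    {"linear": [90, 220, 100], "twist": 4.5, "claw": 0.2},
    {"linear": [105, 250, 100], "twist": 4.5, "claw": 0.2},
    {"linear": [115, 270, 90], "twist": 4.5, "claw": 0.2},
    {"linear": [115, 270, 80], "twist": 4.5, "claw": 0.2},
    {"linear": [115, 270, 80], "twist": 4.5, "claw": 0.2}
  ]
}}

```text
clock: 5.52
position: [0.5681, 0.0041, 0.1391]
ee_rot: [-0.0, 0.993, 0.116, -0.002]
contact_force: [-0.3, -0.2, -1.4]
width: 0.0273
gripper_force: 40.5
```

Run:
```python
from h import *
import pickle
cm=eyes.camera_model('wrist'); im=shot('wrist','w5'); pickle.dump(cm,open('cm5','wb'))
s=sensors.get_state(); print(s['clock'],s['position'],s['ee_rot'],s['width'])
# predicted pocket corners
u=np.radians(-76.8); Y=np.array([np.cos(u),np.sin(u)]); X=np.array([Y[1],-Y[0]]); C=np.array([.5572,.0561])
for y in(54,0):
  P=[[*(C+X*a+Y*(y/1000+b)),.018] for a,b in((.04,.018),(.04,-.018),(-.04,-.018),(-.04,.018))]
  q=proj('wrist',P,cm); im=cv2.polylines(im.copy(),[np.int32(q)],True,(255,0,0),1)
cv2.imwrite('pics/w5o.png',im[:,:,::-1])
```

```text
5.5667 [0.56806498 0.00313683 0.13968553] [ 5.32860099e-05  9.93275621e-01  1.15762301e-01 -1.62076084e-03] 0.027087119724874008
```

View pics/w5o.png

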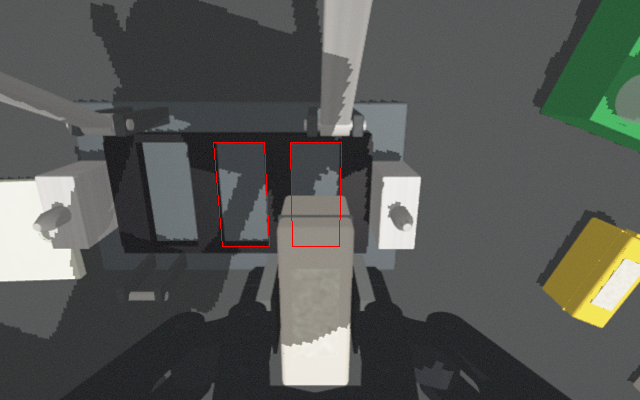

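The predicted pocket outlines coincide with the pockets, so I'll lower.

>>> {"op": "drive_tool", "data": {
  "deltas": [
    {"linear": [0, 0, -30], "twist": 0, "claw": 0.2},
    {"linear": [0, 0, -55], "twist": 0, "claw": 0.2},
    {"linear": [0, 0, -75], "twist": 0, "claw": 0.2},
    {"linear": [0, 0, -90], "twist": 0, "claw": 0.2},
    {"linear": [0, 0, -100], "twist": 0, "claw": 0.2},
    {"linear": [0, 0, -107], "twist": 0, "claw": 0.2},
    {"linear": [0, 0, -107], "twist": 0, "claw": 0.2},
    {"linear": [0, 0, -107], "twist": 0, "claw": 0.2}
  ]
}}

```text
clock: 6.23
position: [0.5717, 0.0021, 0.0374]
ee_rot: [0.0, 0.994, 0.114, 0.003]
contact_force: [-2.1, 3.0, 16.1]
width: 0.0272
gripper_force: 44.5
```

Run:
```python
from h import *
im=shot('wrist','w6'); s=sensors.get_state(); print(s['position'],s['contact_force'],s['moment'])
u=np.radians(-76.8); Y=np.array([np.cos(u),np.sin(u)]); X=np.array([Y[1],-Y[0]]); C=np.array([.5572,.0561])
P=[[*(C+X*a+Y*(.054+b)),.018] for a,b in((.04,.018),(.04,-.018),(-.04,-.018),(-.04,.018))]
im=cv2.polylines(im.copy(),[np.int32(proj('wrist',P))],True,(255,0,0),1)
c=cv2.resize(im[100:400,150:500],None,fx=1.6,fy=1.6)
im2=eyes.get_image('side'); d=cv2.resize(im2[170:260,230:330],None,fx=4,fy=4,interpolation=cv2.INTER_CUBIC)
o=np.zeros((480,960,3),np.uint8); o[:c.shape[0],:560]=c; o[:360,560:]=d; o=cv2.resize(o,(800,400)); cv2.imwrite('pics/m6.png',o[:,:,::-1])
```

```text
[0.57170743 0.00209413 0.03742495] [-0.87295215  1.48075667 16.44196292] [ 0.44465061  0.49450018 -0.12478144]
```

View pics/m6.png

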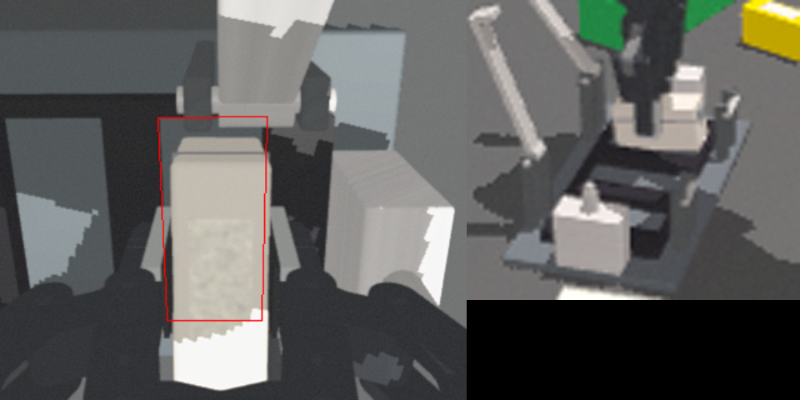

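Run:
```python
from h import *
u=np.radians(-76.8); Y=np.array([np.cos(u),np.sin(u)]); X=np.array([Y[1],-Y[0]]); C=np.array([.5572,.0561])
for z in(.048,.053):
  P=ray('wrist',[[279,216],[351,216],[351,300]],z)[:,:2]-C
  print(z,(P@X*1000).round(1),(P@Y*1000).round(1))
hz=.072
P=ray('wrist',[[300.,175],[382,173]],.067)[:,:2]-C   # hinge pin ends: x=-58, y=65 +-?
print((P@X*1000).round(1),(P@Y*1000).round(1))
P=ray('wrist',[[397,214],[468,214]],.054)[:,:2]-C
print('post -x corners (-25, 96..120)',(P@X*1000).round(1),(P@Y*1000).round(1))
s=sensors.get_state();p=s['position'][:2]-C;print('tcp',p@X,p@Y)
```

```text
0.048 [-38.1 -38.   -3.2] [43.5 69.3 70.3]
0.053 [-39.9 -39.8  -6.5] [44.  68.8 69.7]
[-57.8 -58.3] [52.1 75.9]
post -x corners (-25, 96..120) [-40.9 -40.8] [ 84.3 108.4]
tcp -0.0017715390523872446 0.055885022005725996
```

>>> {"op": "drive_tool", "data": {
  "deltas": [
    {"linear": [0, 0, 8], "twist": 0, "claw": 0.2},
    {"linear": [-1, 2, 8], "twist": 0, "claw": 0.2},
    {"linear": [-1, 2, 8], "twist": 0, "claw": 0.2},
    {"linear": [-1, 2, 8], "twist": 0, "claw": 0.2}
  ]
}}

```text
clock: 6.67
position: [0.568, 0.0045, 0.0413]
ee_rot: [0.0, 0.993, 0.115, -0.0]
contact_force: [-0.0, -0.9, -1.6]
width: 0.0271
gripper_force: 42.2
```

>>> {"op": "drive_tool", "data": {
  "deltas": [
    {"linear": [0, 0, -3], "twist": 0, "claw": 0.2},
    {"linear": [0, 0, -6], "twist": 0, "claw": 0.2},
    {"linear": [0, 0, -6], "twist": 0, "claw": 0.2},
    {"linear": [0, 0, -6], "twist": 0, "claw": 0.2}
  ]
}}

```text
clock: 7.0
position: [0.5685, 0.0047, 0.0375]
ee_rot: [0.0, 0.993, 0.115, 0.0]
contact_force: [-4.8, -0.2, 18.9]
width: 0.0272
gripper_force: 44.9
```

>>> {"op": "drive_tool", "data": {
  "deltas": [
    {"linear": [0, 0, 2], "twist": 0, "claw": 0.2},
    {"linear": [0, 0, 3], "twist": 0, "claw": 0.5},
    {"linear": [0, 0, 3], "twist": 0, "claw": 0.5},
    {"linear": [0, 0, 3], "twist": 0, "claw": 0.5},
    {"linear": [0, 0, 30], "twist": 0, "claw": 0.5},
    {"linear": [0, 0, 70], "twist": 0, "claw": 0.5},
    {"linear": [0, 0, 110], "twist": 0, "claw": 0.5},
    {"linear": [-20, 0, 150], "twist": 0, "claw": 0.5},
    {"linear": [-20, 0, 190], "twist": 0, "claw": 0.5},
    {"linear": [-20, 0, 200], "twist": 0, "claw": 0.5},
    {"linear": [-20, 0, 200], "twist": 0, "claw": 0.5}
  ]
}}

```text
clock: 7.92
position: [0.5507, 0.0047, 0.2394]
ee_rot: [0.001, 0.993, 0.115, 0.004]
contact_force: [0.7, 0.1, 0.1]
width: 0.0428
gripper_force: 0.0
```

Run:
```python
from h import *
im=shot('wrist','w7'); s=sensors.get_state(); print(s['position'],s['clock'])
u=np.radians(-76.8); Y=np.array([np.cos(u),np.sin(u)]); X=np.array([Y[1],-Y[0]]); C=np.array([.5572,.0561])
cm=eyes.camera_model('wrist')
im=im.copy()
for z in (.018,): 
  P=[[*(C+X*a+Y*(.054+b)),z] for a,b in((.04,.018),(.04,-.018),(-.04,-.018),(-.04,.018))]
  q=proj('wrist',P,cm); im=cv2.polylines(im,[np.int32(q)],True,(255,0,0),1)
P=[[*(C+X*a+Y*(.054+b)),.048] for a,b in((.036,.014),(.036,-.014),(-.036,-.014),(-.036,.014))]
q=proj('wrist',P,cm); print(q); im=cv2.polylines(im,[np.int32(q)],True,(0,200,0),1)
c=np.int32(q.mean(0)); a=im[max(0,c[1]-70):c[1]+70,c[0]-90:c[0]+90]
cv2.imwrite('pics/m7.png',cv2.resize(a,None,fx=4,fy=4,interpolation=cv2.INTER_CUBIC)[:,:,::-1])
for b in boxes(cv2.imread('pics/w7.png')[:,:,::-1].copy(),cm,amin=400): print(*b)
```

```text
[0.54922615 0.00485965 0.23658264] 7.9667
[[335.74358924 194.32599295]
 [305.66562478 194.34501365]
 [304.96448786 115.03435366]
 [337.21384427 115.01822608]]
[621. 307.] 484.3 -345.5 71.2 28.3 -8.9
[544. 216.] 560.0 -221.2 39.4 17.8 -8.9
[319. 172.] 551.4 0.8 53.8 28.7 13.2
[379. 158.] 578.0 -50.1 50.6 25.0 13.4
[70. 23.] 628.7 231.8 38.8 16.6 -26.1
[337.  48.] 658.3 10.7 77.6 21.0 9.5
```

View pics/m7.png

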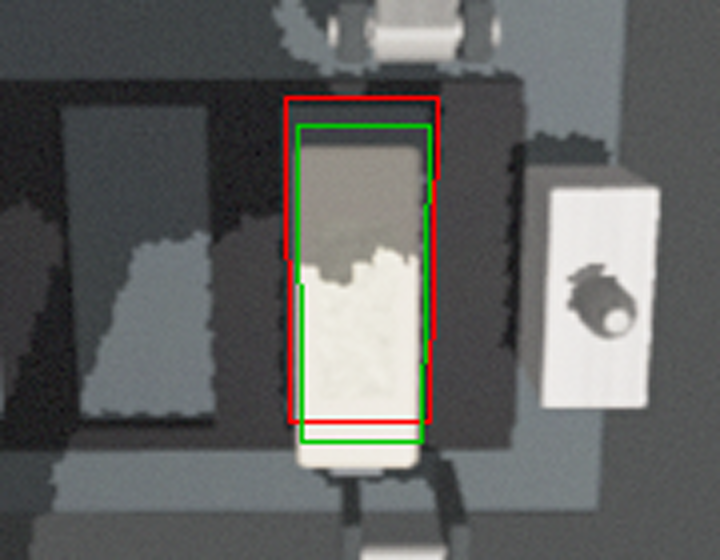

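Run:
```python
from h import *
u=np.radians(-76.8); Y=np.array([np.cos(u),np.sin(u)]); X=np.array([Y[1],-Y[0]]); C=np.array([.5572,.0561])
q=np.array([[303,148],[415,148],[418,466],[299,466]])/4+[231,85]
for z in(.048,.053):
  P=ray('wrist',q,z)[:,:2]; D=P-C
  print(z,P.mean(0)*1000,(D@X*1000).round(1),(D@Y*1000).round(1))
q=np.array([[550,187],[660,187],[648,407],[541,407]])/4+[231,85]
D=ray('wrist',q,.054)[:,:2]-C; print('post',(D@X*1000).round(1),(D@Y*1000).round(1))
q=np.array([[65,108],[207,108],[212,418],[78,418]])/4+[231,85]
D=ray('wrist',q,.008)[:,:2]-C; print('pocket1 floor',(D@X*1000).round(1),(D@Y*1000).round(1))
D=ray('wrist',(np.array([[0,80],[523,80],[515,450],[0,450]])/4+[231,85]),.018)[:,:2]-C; print('insert edge',(D@X*1000).round(1),(D@Y*1000).round(1))
```

```text
0.048 [563.18831768   2.1976077 ] [-30.1 -30.1  43.   43. ] [41.5 66.  67.9 40. ]
0.053 [564.21078912   2.52514116] [-30.6 -30.6  41.4  41.4] [41.6 65.7 67.6 40.2]
post [-22.4 -22.3  27.   27. ] [ 94.9 118.7 119.4  95.2]
pocket1 floor [-35.6 -35.6  43.   42.9] [-17.2  17.3  16.4 -18.5]
insert edge [-42.8 -42.7  48.6  48.5] [-30.3  92.8  94.4 -37. ]
```

Relative to the carrier features in the same view, the box sits about 3.7 mm too far toward carrier +x, on the rim. I'll regrasp, lift, shift and lower.

>>> {"op": "drive_tool", "data": {
  "deltas": [
    {"linear": [10, 0, -40], "twist": 0, "claw": 0.5},
    {"linear": [20, 0, -80], "twist": 0, "claw": 0.5},
    {"linear": [20, 0, -120], "twist": 0, "claw": 0.5},
    {"linear": [20, 0, -160], "twist": 0, "claw": 0.5},
    {"linear": [20, 0, -185], "twist": 0, "claw": 0.5},
    {"linear": [20, 0, -197], "twist": 0, "claw": 0.5},
    {"linear": [20, 0, -197], "twist": 0, "claw": 0.5},
    {"linear": [20, 0, -197], "twist": 0, "claw": 0.2},
    {"linear": [20, 0, -197], "twist": 0, "claw": 0.2},
    {"linear": [20, 0, -197], "twist": 0, "claw": 0.2},
    {"linear": [20, 0, -192], "twist": 0, "claw": 0.2},
    {"linear": [20, 0, -185], "twist": 0, "claw": 0.2}
  ],
  "squeeze": 30
}}

```text
clock: 8.97
position: [0.5681, 0.0048, 0.0505]
ee_rot: [0.0, 0.993, 0.115, -0.0]
contact_force: [-0.4, -0.1, -1.4]
width: 0.0275
gripper_force: 35.3
```

>>> {"op": "drive_tool", "data": {
  "deltas": [
    {"linear": [4, 1, 0], "twist": 0, "claw": 0.2},
    {"linear": [4, 1, -3], "twist": 0, "claw": 0.2},
    {"linear": [4, 1, -8], "twist": 0, "claw": 0.2},
    {"linear": [4, 1, -12], "twist": 0, "claw": 0.2},
    {"linear": [4, 1, -16], "twist": 0, "claw": 0.2},
    {"linear": [4, 1, -18], "twist": 0, "claw": 0.2},
    {"linear": [4, 1, -18], "twist": 0, "claw": 0.2}
  ]
}}

```text
clock: 9.55
position: [0.5711, 0.0057, 0.0334]
ee_rot: [0.0, 0.993, 0.115, -0.001]
contact_force: [-5.7, -1.5, 12.6]
width: 0.0274
gripper_force: 37.7
```

>>> {"op": "drive_tool", "data": {
  "deltas": [
    {"linear": [0, 0, 1], "twist": 0, "claw": 0.2},
    {"linear": [0, 0, 1], "twist": 0, "claw": 0.5},
    {"linear": [0, 0, 1], "twist": 0, "claw": 0.5},
    {"linear": [0, 0, 1], "twist": 0, "claw": 0.5},
    {"linear": [0, 0, 30], "twist": 0, "claw": 0.5},
    {"linear": [0, 0, 70], "twist": 0, "claw": 0.5},
    {"linear": [0, 0, 110], "twist": 0, "claw": 0.5},
    {"linear": [-20, 0, 150], "twist": 0, "claw": 0.5},
    {"linear": [-20, 0, 190], "twist": 0, "claw": 0.5},
    {"linear": [-20, 0, 203], "twist": 0, "claw": 0.5},
    {"linear": [-20, 0, 203], "twist": 0, "claw": 0.5},
    {"linear": [-20, 0, 203], "twist": 0, "claw": 0.5}
  ]
}}

```text
clock: 10.55
position: [0.5528, 0.0059, 0.2357]
ee_rot: [0.0, 0.993, 0.115, 0.001]
contact_force: [-0.5, -0.3, -0.4]
width: 0.0433
gripper_force: 0.0
```

```bash
cat >> h.py <<'E'
u=np.radians(-76.8); Y=np.array([np.cos(u),np.sin(u)]); X=np.array([Y[1],-Y[0]]); C=np.array([.5572,.0561])
def cc(P): D=np.atleast_2d(P)[:,:2]-C; return np.c_[D@X,D@Y]*1000
def carr(x,y,z): return [*(C+X*x/1000+Y*y/1000),z/1000]
def crop(im,px,name,w=90,h=70,f=4):
    c=np.int32(px); x0=max(0,c[0]-w);y0=max(0,c[1]-h)
    cv2.imwrite(f'pics/{name}.png',cv2.resize(im[y0:c[1]+h,x0:c[0]+w],None,fx=f,fy=f,interpolation=cv2.INTER_CUBIC)[:,:,::-1]); return x0,y0
E
python3 - <<'E'
from h import *
s=sensors.get_state(); print(s['position'],s['clock'])
cm=eyes.camera_model('wrist'); im=shot('wrist','w8'); cm2=eyes.camera_model('wrist')
print(cm['t'],cm2['t'])
print(crop(im,proj('wrist',[carr(0,54,48)],cm)[0],'m8'))
E
```

```text
[0.55282567 0.00589888 0.23569224] 10.55
[-0.12079201  0.4754537   0.54276339] [-0.12024305  0.47387338  0.542599  ]
(np.int32(231), np.int32(90))
```

View pics/m8.png

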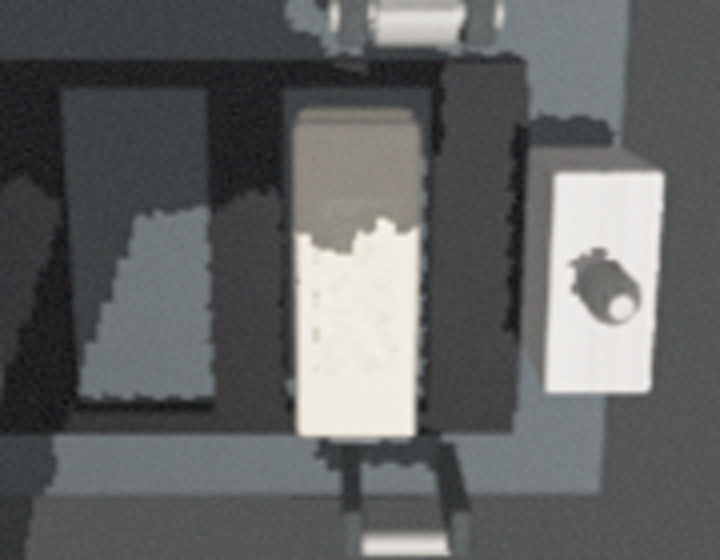

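The box now lies inside the pocket outline, with floor visible on both sides and at the −x end. I'll check the numbers against the post.

Run:
```python
from h import *
o=[231,90]; f=lambda a,z: cc(ray('wrist',np.array(a)/4+o,z))
print(f([[295,124],[420,124],[417,437],[297,437]],.048).round(1), f([[553,171],[664,171],[652,393],[545,393]],.054).mean(0), f([[630,308]],.076))
```

```text
[[-33.2  39. ]
 [-33.2  66.1]
 [ 38.   66.7]
 [ 38.   38.8]] [  0.86578251 106.68012734] [[  1.02317834 108.29426081]]
```

Box 1 is seated (+1.5 mm in x, about 0 in y relative to the pocket). Now hover over box 2.

>>> {"op": "drive_tool", "data": {
  "deltas": [
    {"linear": [-8, -38, 0], "twist": -4, "claw": 0.7},
    {"linear": [-16, -76, 0], "twist": -8, "claw": 0.7},
    {"linear": [-24, -114, 0], "twist": -12, "claw": 0.7},
    {"linear": [-32, -152, -5], "twist": -16, "claw": 0.7},
    {"linear": [-40, -190, -15], "twist": -20, "claw": 0.7},
    {"linear": [-48, -226, -30], "twist": -22.7, "claw": 0.7},
    {"linear": [-56, -262, -45], "twist": -22.7, "claw": 0.7},
    {"linear": [-62, -298, -60], "twist": -22.7, "claw": 0.7},
    {"linear": [-67, -330, -75], "twist": -22.7, "claw": 0.7},
    {"linear": [-67, -356, -95], "twist": -22.7, "claw": 0.7},
    {"linear": [-67, -356, -95], "twist": -22.7, "claw": 0.7},
    {"linear": [-67, -356, -95], "twist": -22.7, "claw": 0.7}
  ]
}}

```text
clock: 11.6
position: [0.4835, -0.35, 0.1361]
ee_rot: [-0.003, 0.996, -0.084, -0.003]
contact_force: [0.4, -0.1, 1.1]
width: 0.0597
gripper_force: 0.0
```

Run:
```python
from h import *
s=sensors.get_state(); print(s['position'],s['ee_rot'])
cm=eyes.camera_model('wrist'); im=shot('wrist','w9')
for b in boxes(im,cm,amax=40000): print(*b)
```

```text
[ 0.48348132 -0.3499702   0.13611656] [-0.00251999  0.99645594 -0.08402085 -0.00311522]
[317. 230.] 469.0 -348.3 37.2 27.4 -8.6
[600.  99.] 521.4 -542.6 179.5 57.7 27.1
[310.  21.] 598.2 -366.2 40.2 18.4 33.8
```

>>> {"op": "drive_tool", "data": {
  "deltas": [
    {"linear": [0, 0, -35], "twist": 0, "claw": 0.7},
    {"linear": [0, 0, -65], "twist": 0, "claw": 0.7},
    {"linear": [0, 0, -90], "twist": 0, "claw": 0.7},
    {"linear": [0, 0, -107], "twist": 0, "claw": 0.7},
    {"linear": [0, 0, -116], "twist": 0, "claw": 0.7},
    {"linear": [0, 0, -116], "twist": 0, "claw": 0.7},
    {"linear": [0, 0, -116], "twist": 0, "claw": 0.2},
    {"linear": [0, 0, -116], "twist": 0, "claw": 0.2},
    {"linear": [0, 0, -116], "twist": 0, "claw": 0.2},
    {"linear": [0, 0, -116], "twist": 0, "claw": 0.2}
  ],
  "squeeze": 60
}}

```text
clock: 12.48
position: [0.4866, -0.3509, 0.0262]
ee_rot: [0.001, 0.997, -0.083, 0.002]
contact_force: [-0.4, 0.2, 4.6]
width: 0.0267
gripper_force: 59.9
```

>>> {"op": "drive_tool", "data": {
  "deltas": [
    {"linear": [0, 0, 20], "twist": 0, "claw": 0.2},
    {"linear": [0, 0, 60], "twist": 0, "claw": 0.2},
    {"linear": [2, 15, 95], "twist": 4, "claw": 0.2},
    {"linear": [7, 48, 115], "twist": 8, "claw": 0.2},
    {"linear": [12, 86, 126], "twist": 12, "claw": 0.2},
    {"linear": [17, 125, 126], "twist": 16, "claw": 0.2},
    {"linear": [22, 165, 126], "twist": 20, "claw": 0.2},
    {"linear": [27, 205, 126], "twist": 22.7, "claw": 0.2},
    {"linear": [32, 245, 126], "twist": 22.7, "claw": 0.2},
    {"linear": [37, 285, 126], "twist": 22.7, "claw": 0.2},
    {"linear": [42, 325, 126], "twist": 22.7, "claw": 0.2},
    {"linear": [47, 362, 126], "twist": 22.7, "claw": 0.2}
  ]
}}

```text
clock: 13.48
position: [0.5323, 0.0141, 0.1512]
ee_rot: [0.0, 0.993, 0.115, 0.001]
contact_force: [0.7, -0.1, -0.6]
width: 0.0269
gripper_force: 59.2
```

>>> {"op": "drive_tool", "data": {
  "deltas": [
    {"linear": [4, 35, 0], "twist": 0, "claw": 0.2},
    {"linear": [8, 65, 0], "twist": 0, "claw": 0.2},
    {"linear": [11, 87, 0], "twist": 0, "claw": 0.2},
    {"linear": [12, 97, -20], "twist": 0, "claw": 0.2},
    {"linear": [12, 97, -45], "twist": 0, "claw": 0.2},
    {"linear": [12, 97, -65], "twist": 0, "claw": 0.2},
    {"linear": [12, 97, -65], "twist": 0, "claw": 0.2},
    {"linear": [12, 97, -65], "twist": 0, "claw": 0.2}
  ]
}}

```text
clock: 14.15
position: [0.5438, 0.1089, 0.0851]
ee_rot: [0.0, 0.993, 0.115, -0.001]
contact_force: [-0.1, 0.3, -0.7]
width: 0.027
gripper_force: 59.3
```

Run:
```python
from h import *
s=sensors.get_state(); print(s['position'],s['ee_rot'],s['contact_force'])
cm=eyes.camera_model('wrist'); im=shot('wrist','w10'); import pickle; pickle.dump(cm,open('cm10','wb'))
im=im.copy()
for y in(-54,0):cv2.polylines(im,[np.int32(proj('wrist',[carr(a,y+b,18) for a,b in((40,18),(40,-18),(-40,-18),(-40,18))],cm))],True,(255,0,0),1)
cv2.imwrite('pics/m10.png',cv2.resize(im[50:400,100:560],(789,600))[:,:,::-1])
```

```text
[0.54382927 0.10889256 0.08511481] [ 2.10998422e-05  9.93356230e-01  1.15076495e-01 -8.94257788e-04] [-0.0963251   0.33247148 -0.68693558]
```

View pics/m10.png

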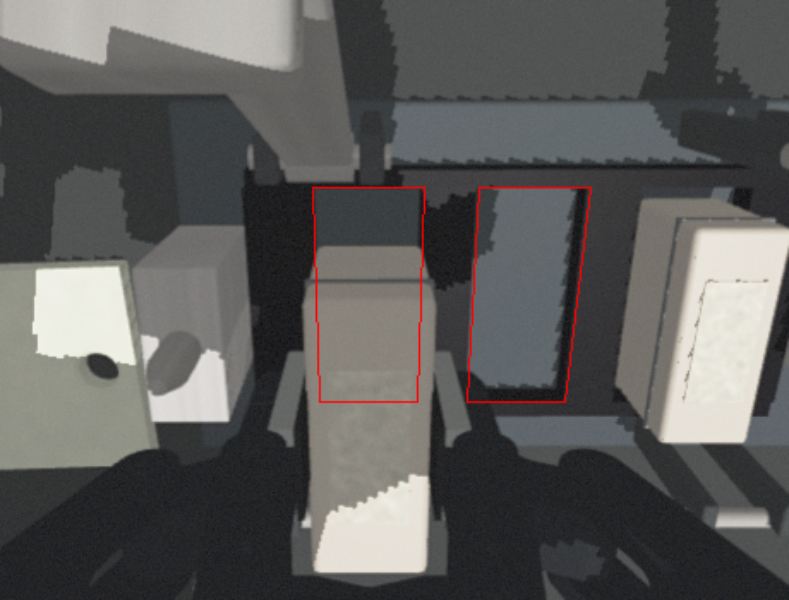

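Run:
```python
from h import *
import pickle
cm=pickle.load(open('cm10','rb'))
g=lambda a,z: cc(ray('wrist',np.array(a,float)/1.715+[100,50],z,cm)).round(1)
print('bot',g([[318,247],[421,247]],.060),'top',g([[305,282],[434,282]],.097))
print('pkt1 top edge', g([[480,187],[580,187],[559,388]],.018), 'hinge',g([[318,172]],.067))
print('insert -x edge',g([[400,168],[640,168]],.018),'postR? box1 top',g([[690,222],[740,442]],.048))
print('tcp',cc([.5436,.109]))
```

```text
bot [[-32.6 -67.5]
 [-32.6 -40.2]] top [[-36.6 -67.2]
 [-36.6 -40.6]]
pkt1 top edge [[-40.  -17.8]
 [-40.   14.7]
 [ 34.1  15.1]] hinge [[-53.9 -66.4]]
insert -x edge [[-46.3 -44. ]
 [-46.2  33.4]] postR? box1 top [[-36.2  36.3]
 [ 36.   63.9]]
tcp [[  1.16091205 -54.6078958 ]]
```

>>> {"op": "drive_tool", "data": {
  "deltas": [
    {"linear": [0.5, 0, -15], "twist": 0, "claw": 0.2},
    {"linear": [0.5, 0, -30], "twist": 0, "claw": 0.2},
    {"linear": [0.5, 0, -38], "twist": 0, "claw": 0.2},
    {"linear": [0.5, 0, -44], "twist": 0, "claw": 0.2},
    {"linear": [0.5, 0, -49], "twist": 0, "claw": 0.2},
    {"linear": [0.5, 0, -51], "twist": 0, "claw": 0.2},
    {"linear": [0.5, 0, -51], "twist": 0, "claw": 0.2}
  ]
}}

```text
clock: 14.78
position: [0.5453, 0.1088, 0.0345]
ee_rot: [0.0, 0.993, 0.115, 0.0]
contact_force: [0.1, 0.6, -1.2]
width: 0.0269
gripper_force: 59.3
```

>>> {"op": "drive_tool", "data": {
  "deltas": [
    {"linear": [0, 0, -1], "twist": 0, "claw": 0.2},
    {"linear": [0, 0, -1], "twist": 0, "claw": 0.5},
    {"linear": [0, 0, -1], "twist": 0, "claw": 0.5},
    {"linear": [0, 0, -1], "twist": 0, "claw": 0.5},
    {"linear": [0, 0, 30], "twist": 0, "claw": 0.5},
    {"linear": [0, 0, 70], "twist": 0, "claw": 0.5},
    {"linear": [0, -10, 110], "twist": 0, "claw": 0.5},
    {"linear": [-10, -20, 150], "twist": 0, "claw": 0.5},
    {"linear": [-20, -30, 190], "twist": 0, "claw": 0.5},
    {"linear": [-20, -40, 203], "twist": 0, "claw": 0.5},
    {"linear": [-20, -40, 203], "twist": 0, "claw": 0.5},
    {"linear": [-20, -40, 203], "twist": 0, "claw": 0.5}
  ]
}}

```text
clock: 15.78
position: [0.5252, 0.069, 0.2384]
ee_rot: [-0.0, 0.993, 0.115, 0.001]
contact_force: [0.2, -0.3, -0.6]
width: 0.0426
gripper_force: 0.0
```

Run:
```python
from h import *
s=sensors.get_state(); print(s['position'],s['clock'])
cm=eyes.camera_model('wrist'); im=shot('wrist','w11'); import pickle; pickle.dump(cm,open('cm11','wb'))
im=im.copy()
for y in(-54,54):cv2.polylines(im,[np.int32(proj('wrist',[carr(a,y+b,48) for a,b in((36,14),(36,-14),(-36,-14),(-36,14))],cm))],True,(255,0,0),1)
cv2.polylines(im,[np.int32(proj('wrist',[carr(a,b,54) for y in (-108,108) for a,b in((25,12+y),(25,-12+y),(-25,-12+y),(-25,12+y))][i:i+4],cm)) for i in(0,4)],True,(0,200,0),1)
print(crop(im,proj('wrist',[carr(0,0,48)],cm)[0],'m11',140,100,2.8))
```

```text
[0.52521896 0.06899346 0.23842933] 15.7833
(np.int32(196), np.int32(45))
```

View pics/m11.png

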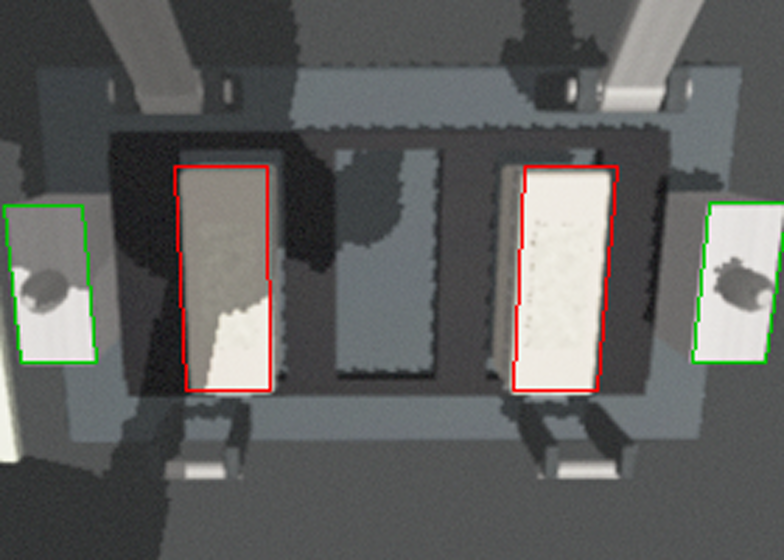

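The boxes sit exactly on the predicted seated outlines (red), and the post outlines (green) match, so the carrier pose holds. Next I'll hover over the lid with the tool turned across its grip.

>>> {"op": "drive_tool", "data": {
  "deltas": [
    {"linear": [-5, 15, 10], "twist": 7, "claw": 0.7},
    {"linear": [-10, 35, 20], "twist": 14, "claw": 0.7},
    {"linear": [-15, 55, 30], "twist": 21, "claw": 0.7},
    {"linear": [-20, 75, 40], "twist": 28, "claw": 0.7},
    {"linear": [-25, 95, 50], "twist": 35, "claw": 0.7},
    {"linear": [-30, 115, 63], "twist": 42, "claw": 0.7},
    {"linear": [-35, 135, 63], "twist": 49, "claw": 0.7},
    {"linear": [-40, 155, 63], "twist": 56, "claw": 0.7},
    {"linear": [-45, 175, 63], "twist": 63, "claw": 0.7},
    {"linear": [-50, 195, 63], "twist": 70, "claw": 0.7},
    {"linear": [-56, 215, 63], "twist": 77, "claw": 0.7},
    {"linear": [-63.5, 235, 63], "twist": 84, "claw": 0.7}
  ]
}}

```text
clock: 16.83
position: [0.4603, 0.3053, 0.2975]
ee_rot: [-0.001, 0.659, 0.752, -0.002]
contact_force: [-0.1, 0.3, 0.4]
width: 0.0596
gripper_force: 0.0
```

>>> {"op": "drive_tool", "data": {
  "deltas": [
    {"linear": [0, 0, 0], "twist": 6, "claw": 0.7},
    {"linear": [0, 0, 0], "twist": 8.15, "claw": 0.7},
    {"linear": [0, 0, 0], "twist": 8.15, "claw": 0.7},
    {"linear": [0, 0, 0], "twist": 8.15, "claw": 0.7}
  ]
}}

```text
clock: 17.17
position: [0.4607, 0.3043, 0.2983]
ee_rot: [-0.001, 0.606, 0.795, -0.002]
contact_force: [-0.3, -0.6, 0.1]
width: 0.0598
gripper_force: 0.0
```

```bash
cat >> h.py <<'E'
def lidpose(im,cm,thr=120,n='wrist'):
    g=cv2.GaussianBlur(im,(3,3),0).min(2); m=(g>thr).astype(np.uint8)
    m=cv2.morphologyEx(m,cv2.MORPH_OPEN,np.ones((3,3)))
    c=max([c for c in cv2.findContours(m,cv2.RETR_EXTERNAL,cv2.CHAIN_APPROX_NONE)[0]],key=cv2.contourArea)
    P=ray(n,c.reshape(-1,2),.008,cm)[:,:2]*1000
    (x,y),(w,h),a=cv2.minAreaRect(P.astype(np.float32))
    if w<h: w,h,a=h,w,a+90
    return round(x,1),round(y,1),round(w,1),round(h,1),round(a%180,2),c.reshape(-1,2).min(0),c.reshape(-1,2).max(0)
E
python3 - <<'E'
from h import *
s=sensors.get_state(); print(s['position'],s['ee_rot'],s['clock'],s['qpos'].round(2))
cm=eyes.camera_model('wrist'); im=shot('wrist','w12'); import pickle; pickle.dump(cm,open('cm12','wb'))
for t in(90,105,120,140): print(lidpose(im,cm,t))
E
```

```text
[0.46072533 0.30425681 0.29828454] [-0.00099743  0.60640257  0.79515554 -0.00161197] 17.1667 [0.46 0.22 1.45 0.   1.48 0.19]
(460.6, 305.6, 249.1, 88.5, 105.3, array([275,  37], dtype=int32), array([355, 248], dtype=int32))
(460.7, 305.6, 249.0, 87.4, 105.28, array([275,  37], dtype=int32), array([354, 248], dtype=int32))
(460.5, 305.8, 246.7, 86.4, 105.25, array([276,  38], dtype=int32), array([354, 247], dtype=int32))
(475.1, 252.6, 136.6, 85.4, 105.22, array([280, 141], dtype=int32), array([351, 247], dtype=int32))
```

>>> {"op": "drive_tool", "data": {
  "deltas": [
    {"linear": [14, -38, 0], "twist": -1, "claw": 0.7},
    {"linear": [28, -76, 0], "twist": -2.15, "claw": 0.7},
    {"linear": [42, -114, 0], "twist": -2.15, "claw": 0.7},
    {"linear": [56, -152, 0], "twist": -2.15, "claw": 0.7},
    {"linear": [70, -190, 0], "twist": -2.15, "claw": 0.7},
    {"linear": [84, -225, 0], "twist": -2.15, "claw": 0.7},
    {"linear": [96, -248, 0], "twist": -2.15, "claw": 0.7},
    {"linear": [96, -248, 0], "twist": -2.15, "claw": 0.7},
    {"linear": [96, -248, 0], "twist": -2.15, "claw": 0.7},
    {"linear": [96, -248, 0], "twist": -2.15, "claw": 0.7}
  ]
}}

```text
clock: 18.05
position: [0.557, 0.0561, 0.2998]
ee_rot: [-0.001, 0.622, 0.783, -0.0]
contact_force: [-0.1, 0.9, -0.7]
width: 0.0596
gripper_force: 0.0
```

Run:
```python
from h import *
s=sensors.get_state(); print(s['position'],s['ee_rot'],s['clock'])
cm=eyes.camera_model('wrist'); im=shot('wrist','w13'); import pickle; pickle.dump(cm,open('cm13','wb'))
pb=proj('wrist',[carr(0,y,54) for y in(-108,108)],cm); print(pb)
hsv=cv2.cvtColor(im,cv2.COLOR_RGB2HSV)
for thr in(150,180,200,220):
  m=((hsv[:,:,1]<60)&(hsv[:,:,2]>thr)).astype(np.uint8)
  for c in cv2.findContours(m,cv2.RETR_EXTERNAL,cv2.CHAIN_APPROX_NONE)[0]:
    if 300<cv2.contourArea(c)<3000:
      P=cc(ray('wrist',c.reshape(-1,2),.054,cm)); r=cv2.minAreaRect(P.astype(np.float32)); print(thr,np.round(r[0],1),np.round(r[1],1),round(r[2],1))
im=im.copy()
for y in(-108,108): cv2.polylines(im,[np.int32(np.round(proj('wrist',[carr(a,b+y,54) for a,b in((25,12),(25,-12),(-25,-12),(-25,12))],cm)*16))],True,(0,200,0),1,shift=4)
q=proj('wrist',[carr(0,-108,76),carr(0,108,76)],cm); print(q)
for p in q: cv2.circle(im,tuple(np.int32(p)),1,(255,0,0),-1)
o=[cv2.resize(im[max(0,int(p[1])-45):int(p[1])+45,int(p[0])-45:int(p[0])+45],(400,400 if p[1]>45 else int(400*(int(p[1])+45)/90)),interpolation=cv2.INTER_CUBIC) for p in pb]
o=[cv2.copyMakeBorder(a,0,400-a.shape[0],0,0,0) for a in o]
cv2.imwrite('pics/m13.png',np.hstack(o)[:,:,::-1])
```

```text
[0.55704238 0.05614664 0.29975114] [-8.93307313e-04  6.21513830e-01  7.83402678e-01 -7.49760323e-05] 18.05
[[313.90708361  52.34067716]
 [314.37008559 253.4134244 ]]
150 [ -0.2 107.6] [25.7 50.2] 89.9
150 [-114.4  101.7] [ 32.  140.1] 67.6
150 [ 2.  48.8] [28.1 72.3] 89.9
150 [ 8.5 -9.4] [27.7 50.2] 89.9
150 [ 50.3 -11. ] [15.3 91.3] 0.0
150 [  2.2 -54.4] [71.6 27.2] 1.1
150 [   0.7 -107.1] [ 28.4 101.7] 88.7
150 [  28.9 -143.4] [19.3 75.1] 90.0
180 [ -0.2 107.6] [25.7 50.2] 89.9
180 [-103.3   90.8] [ 17.8 110.4] 66.3
180 [ 1.5 49.3] [27.  71.1] 89.9
180 [ 22.4 -52.1] [22.8 30.4] 89.9
180 [   0.4 -108.6] [24.2 49.9] 89.9
180 [  28.6 -143.8] [18.4 74.6] 90.0
200 [ -0.3 106.3] [23. 50.] 89.9
200 [-102.9   90.2] [ 16.7 108.4] 66.1
200 [ 1.5 49.9] [25.8 70.9] 89.9
200 [ 22.1 -51.5] [21.8 27.7] 89.5
200 [   0.3 -109.1] [23.3 49.7] 89.9
200 [  17.3 -143.8] [18.4 52. ] 90.0
220 [ -0.3 106.9] [21.8 49.9] 89.9
220 [ 1.7 49.9] [25.8 70. ] 89.9
220 [ 22.1 -51.5] [21.8 27.7] 89.5
220 [   0.2 -108.6] [22.4 49.6] 89.9
220 [  17.3 -144.2] [17.6 52. ] 90.0
[[313.84511394  50.43876852]
 [314.34311532 262.43581632]]
```

>>> {"op": "drive_tool", "data": {
  "deltas": [
    {"linear": [-14, 38, 0], "twist": 1, "claw": 0.6},
    {"linear": [-28, 76, 0], "twist": 2.1, "claw": 0.6},
    {"linear": [-42, 114, 0], "twist": 2.1, "claw": 0.6},
    {"linear": [-56, 152, 0], "twist": 2.1, "claw": 0.6},
    {"linear": [-70, 190, -20], "twist": 2.1, "claw": 0.6},
    {"linear": [-84, 220, -50], "twist": 2.1, "claw": 0.6},
    {"linear": [-94, 243, -85], "twist": 2.1, "claw": 0.6},
    {"linear": [-96, 249, -125], "twist": 2.1, "claw": 0.6},
    {"linear": [-96, 249, -165], "twist": 2.1, "claw": 0.6},
    {"linear": [-96, 249, -200], "twist": 2.1, "claw": 0.6},
    {"linear": [-96, 249, -200], "twist": 2.1, "claw": 0.6},
    {"linear": [-96, 249, -200], "twist": 2.1, "claw": 0.6}
  ]
}}

```text
clock: 19.1
position: [0.4593, 0.3053, 0.0992]
ee_rot: [-0.001, 0.606, 0.796, -0.002]
contact_force: [-0.3, -0.7, 1.6]
width: 0.0516
gripper_force: 0.0
```

Run:
```python
from h import *
s=sensors.get_state(); print(s['position'],s['ee_rot'],s['clock'])
cm=eyes.camera_model('wrist'); im=shot('wrist','w14')
print(lidpose(im,cm,105)); print((im[:,320].min(1)[::20]))
```

```text
[0.45926741 0.30528724 0.09920334] [-0.00113519  0.60586544  0.79556368 -0.00205331] 19.1
(460.3, 305.4, 246.0, 85.4, 105.32, array([239,   0], dtype=int32), array([393, 362], dtype=int32))
[208  76  45 127 220 220 217 219 131  17  30  32  31  33 224 221 223  75
 221  53]
```

>>> {"op": "drive_tool", "data": {
  "deltas": [
    {"linear": [0, 0, -30], "twist": 0, "claw": 0.6},
    {"linear": [0, 0, -55], "twist": 0, "claw": 0.6},
    {"linear": [0, 0, -70], "twist": 0, "claw": 0.6},
    {"linear": [0, 0, -76], "twist": 0, "claw": 0.6},
    {"linear": [0, 0, -76], "twist": 0, "claw": 0.6},
    {"linear": [0, 0, -76], "twist": 0, "claw": 0.05},
    {"linear": [0, 0, -76], "twist": 0, "claw": 0.05},
    {"linear": [0, 0, -76], "twist": 0, "claw": 0.05},
    {"linear": [0, 0, -76], "twist": 0, "claw": 0.05},
    {"linear": [0, 0, -76], "twist": 0, "claw": 0.05}
  ],
  "squeeze": 80
}}

```text
clock: 19.98
position: [0.4617, 0.3052, 0.0263]
ee_rot: [0.0, 0.607, 0.795, 0.001]
contact_force: [-2.0, -1.1, 7.2]
width: 0.0148
gripper_force: 81.1
```

>>> {"op": "drive_tool", "data": {
  "deltas": [
    {"linear": [0, 0, 15], "twist": 0, "claw": 0.05},
    {"linear": [0, 0, 45], "twist": 0, "claw": 0.05},
    {"linear": [0, 0, 80], "twist": 0, "claw": 0.05},
    {"linear": [5, -15, 110], "twist": -1, "claw": 0.05},
    {"linear": [15, -45, 120], "twist": -1.95, "claw": 0.05},
    {"linear": [27, -80, 120], "twist": -1.95, "claw": 0.05},
    {"linear": [41, -116, 120], "twist": -1.95, "claw": 0.05},
    {"linear": [55, -152, 120], "twist": -1.95, "claw": 0.05},
    {"linear": [69, -188, 120], "twist": -1.95, "claw": 0.05},
    {"linear": [82, -218, 120], "twist": -1.95, "claw": 0.05},
    {"linear": [91, -238, 120], "twist": -1.95, "claw": 0.05},
    {"linear": [96, -248.3, 120], "twist": -1.95, "claw": 0.05}
  ]
}}

```text
clock: 20.98
position: [0.5587, 0.0536, 0.1448]
ee_rot: [0.001, 0.621, 0.784, 0.0]
contact_force: [-1.1, 0.1, -3.8]
width: 0.0147
gripper_force: 79.7
```

>>> {"op": "drive_tool", "data": {
  "deltas": [
    {"linear": [0, 0, -10], "twist": 0, "claw": 0.05},
    {"linear": [0, 0, -20], "twist": 0, "claw": 0.05},
    {"linear": [0, 0, -30], "twist": 0, "claw": 0.05},
    {"linear": [0, 0, -38], "twist": 0, "claw": 0.05},
    {"linear": [0, 0, -38], "twist": 0, "claw": 0.05},
    {"linear": [0, 0, -38], "twist": 0, "claw": 0.05}
  ]
}}

```text
clock: 21.48
position: [0.5564, 0.0577, 0.1053]
ee_rot: [-0.001, 0.619, 0.785, -0.001]
contact_force: [-0.0, -0.3, -2.4]
width: 0.0145
gripper_force: 79.6
```

Run:
```python
from h import *
s=sensors.get_state(); print(s['position'],s['ee_rot'],s['clock'],s['contact_force'],s['moment'],s['width'])
cm=eyes.camera_model('wrist'); im=shot('wrist','w15')
z=s['position'][2]-.025
sc=shot('scene','s15'); sd=shot('side','d15')
Q=[carr(x,y,z*1000+8) for x,y in((0,-108),(0,108),(42,123),(42,-123),(-42,-123),(-42,123))]
T=[carr(0,-108,76),carr(0,108,76)]
o=[]
for n,i in(('scene',sc),('side',sd),('wrist',im)):
  i=i.copy(); q=proj(n,Q); t=proj(n,T); print(n,q[:2].round(),t.round())
  for k in range(2):
    p=np.int32(t[k]); x=np.clip(p[0],32,607);y=np.clip(p[1],32,367)
    a=cv2.resize(i[y-32:y+33,x-32:x+33],(260,260),interpolation=cv2.INTER_CUBIC)
    # mark predicted pin tip
    cv2.circle(a,tuple(np.int32((t[k]-[x-32,y-32])*4)),3,(255,0,0),1)
    cv2.circle(a,tuple(np.int32((q[k]-[x-32,y-32])*4)),3,(0,200,0),1); o.append(a)
cv2.imwrite('pics/m15.png',np.vstack([np.hstack(o[0::2]),np.hstack(o[1::2])])[:,:,::-1])
```

```text
[0.55641486 0.05773674 0.10527955] [-9.92924543e-04  6.19413743e-01  7.85063848e-01 -6.19108209e-04] 21.4833 [-3.26878699e-04 -3.31912000e-01 -2.41572568e+00] [-0.02440158  0.0205299  -0.03726795] 0.01447386697145686
scene [[396. 189.]
 [332. 223.]] [[395. 192.]
 [332. 227.]]
side [[265. 220.]
 [290. 180.]] [[265. 224.]
 [290. 183.]]
wrist [[311.   6.]
 [311. 438.]] [[311.  12.]
 [311. 419.]]
```

Lid weight seems lifted level. I'll lower in small steps while watching the force.

>>> {"op": "drive_tool", "data": {
  "deltas": [
    {"linear": [0, 0, -4], "twist": 0, "claw": 0.05},
    {"linear": [0, 0, -8], "twist": 0, "claw": 0.05},
    {"linear": [0, 0, -11], "twist": 0, "claw": 0.05},
    {"linear": [0, 0, -11], "twist": 0, "claw": 0.05}
  ]
}}

```text
clock: 21.97
position: [0.5569, 0.0566, 0.0945]
ee_rot: [-0.001, 0.62, 0.785, -0.0]
contact_force: [-0.8, -0.6, -3.3]
width: 0.0147
gripper_force: 79.6
```

>>> {"op": "drive_tool", "data": {
  "deltas": [
    {"linear": [0, 0, -3], "twist": 0, "claw": 0.05},
    {"linear": [0, 0, -6], "twist": 0, "claw": 0.05},
    {"linear": [0, 0, -6], "twist": 0, "claw": 0.05}
  ]
}}

```text
clock: 22.22
position: [0.557, 0.0566, 0.0886]
ee_rot: [-0.0, 0.62, 0.785, -0.0]
contact_force: [-0.1, 0.4, -2.6]
width: 0.0144
gripper_force: 79.6
```

>>> {"op": "drive_tool", "data": {
  "deltas": [
    {"linear": [0, 0, -3], "twist": 0, "claw": 0.05},
    {"linear": [0, 0, -5], "twist": 0, "claw": 0.05},
    {"linear": [0, 0, -5], "twist": 0, "claw": 0.05}
  ]
}}

```text
clock: 22.47
position: [0.5573, 0.0566, 0.0839]
ee_rot: [-0.0, 0.62, 0.785, -0.0]
contact_force: [0.0, -0.3, -3.4]
width: 0.0148
gripper_force: 79.7
```

Sliding freely over the pins. I'll go the last 5–6 mm down to contact.

>>> {"op": "drive_tool", "data": {
  "deltas": [
    {"linear": [0, 0, -2], "twist": 0, "claw": 0.05},
    {"linear": [0, 0, -4], "twist": 0, "claw": 0.05},
    {"linear": [0, 0, -6], "twist": 0, "claw": 0.05},
    {"linear": [0, 0, -6], "twist": 0, "claw": 0.05}
  ]
}}

```text
clock: 22.8
position: [0.5575, 0.0566, 0.0803]
ee_rot: [0.0, 0.62, 0.785, 0.0]
contact_force: [-4.1, -1.1, 10.8]
width: 0.0144
gripper_force: 81.5
```

Contact came at exactly pick height + 54 mm, so the lid is seated. Release and rise.

>>> {"op": "drive_tool", "data": {
  "deltas": [
    {"linear": [0, 0, 1], "twist": 0, "claw": 0.4},
    {"linear": [0, 0, 1], "twist": 0, "claw": 0.5},
    {"linear": [0, 0, 1], "twist": 0, "claw": 0.5},
    {"linear": [0, 0, 30], "twist": 0, "claw": 0.5},
    {"linear": [0, 0, 70], "twist": 0, "claw": 0.5},
    {"linear": [0, 0, 110], "twist": 0, "claw": 0.5},
    {"linear": [0, 0, 150], "twist": 0, "claw": 0.2},
    {"linear": [0, 0, 190], "twist": 0, "claw": 0},
    {"linear": [0, 0, 220], "twist": 0, "claw": 0},
    {"linear": [0, 0, 220], "twist": 0, "claw": 0},
    {"linear": [0, 0, 220], "twist": 0, "claw": 0}
  ]
}}

```text
clock: 23.72
position: [0.5587, 0.0567, 0.3004]
ee_rot: [0.002, 0.62, 0.785, 0.002]
contact_force: [1.6, 0.5, -1.1]
width: 0.0003
gripper_force: 0.0
```

Run:
```python
from h import *
s=sensors.get_state(); print(s['position'],s['clock'])
cm=eyes.camera_model('wrist'); im=shot('wrist','w16')
sc=shot('scene','s16'); sd=shot('side','d16')
# lid edges check at z=.062
g=cv2.GaussianBlur(im,(3,3),0).min(2); 
for t in(100,120):
  m=(g>t).astype(np.uint8); c=max(cv2.findContours(m,cv2.RETR_EXTERNAL,cv2.CHAIN_APPROX_NONE)[0],key=cv2.contourArea)
  r=cv2.minAreaRect(cc(ray('wrist',c.reshape(-1,2),.062,cm)).astype(np.float32)); print(np.round(r[0],1),np.round(r[1],1),round(r[2],1))
def tip(y,a): return carr(-58+114*np.cos(a),y,67+114*np.sin(a))
im=im.copy();sc=sc.copy();sd=sd.copy()
for n,i in(('wrist',im),('scene',sc),('side',sd)):
  for y in(-65,65):
    for a in np.arange(1.4,2.4,.1):
      p=proj(n,[tip(y,a)])[0]
      cv2.circle(i,tuple(np.int32(np.round(p))),1,(255,0,0) if abs(a-1.9)>.04 else (0,255,0),-1)
a=cv2.resize(sc[150:270,290:430],(400,343),interpolation=cv2.INTER_CUBIC); b=cv2.resize(sd[140:260,220:340],(400,400),interpolation=cv2.INTER_CUBIC); w=cv2.resize(im[0:400,60:580],(400,308))
o=np.zeros((600,800,3),np.uint8); o[:343-50,:400]=a[:293]; o[:400,400:]=b; o[293:,:400]=w[:307]
cv2.imwrite('pics/m16.png',o[:,:,::-1])
```

```text
[0.5586862  0.05666189 0.30044866] 23.7167
[ 5.9 -1.4] [101.4 248. ] 0.2
[-1.2 -1.2] [ 86.6 246.7] 0.3
```

View pics/m16.png

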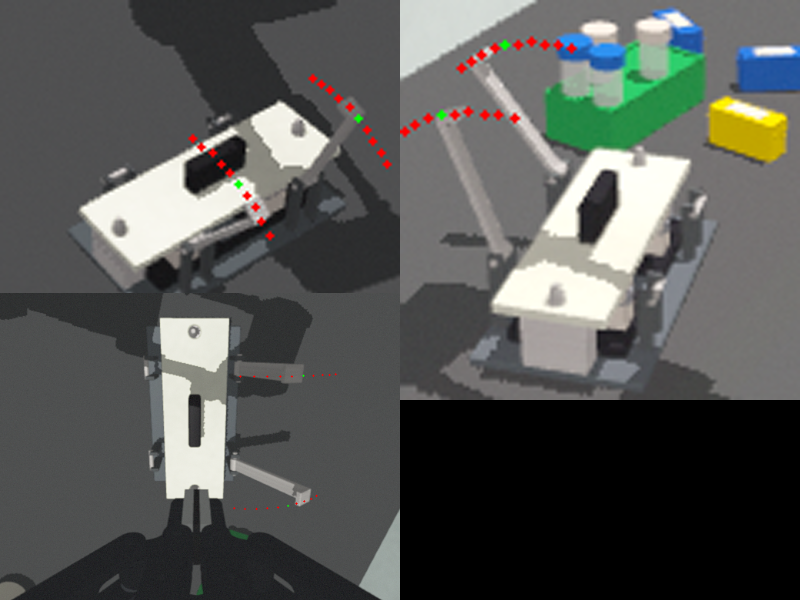

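The lid sits over both pins. The side view against the drawn arcs puts strap_a at about 1.85 rad and strap_b at about 2.1 rad. Now to the outer side of strap_a with the fingers shut.

>>> {"op": "drive_tool", "data": {
  "deltas": [
    {"linear": [34, 23, 0], "twist": 0, "claw": 0},
    {"linear": [68, 46, 0], "twist": 0, "claw": 0},
    {"linear": [102, 69, 0], "twist": 0, "claw": 0},
    {"linear": [136, 92, 0], "twist": 0, "claw": 0},
    {"linear": [151, 102, -20], "twist": 0, "claw": 0},
    {"linear": [151, 102, -55], "twist": 0, "claw": 0},
    {"linear": [151, 102, -90], "twist": 0, "claw": 0},
    {"linear": [151, 102, -125], "twist": 0, "claw": 0},
    {"linear": [151, 102, -147], "twist": 0, "claw": 0},
    {"linear": [151, 102, -147], "twist": 0, "claw": 0},
    {"linear": [151, 102, -147], "twist": 0, "claw": 0}
  ]
}}

```text
clock: 24.78
position: [0.707, 0.1584, 0.1481]
ee_rot: [-0.002, 0.62, 0.785, -0.002]
contact_force: [0.6, 0.4, 0.3]
width: -0.0
gripper_force: 0.0
```

>>> {"op": "drive_tool", "data": {
  "deltas": [
    {"linear": [-19.5, -4.6, 0], "twist": 0, "claw": 0},
    {"linear": [-38.9, -9.1, 5], "twist": 0, "claw": 0},
    {"linear": [-58.4, -13.7, 10], "twist": 0, "claw": 0},
    {"linear": [-77.9, -18.3, 14], "twist": 0, "claw": 0},
    {"linear": [-94.4, -22.1, 17], "twist": 0, "claw": 0},
    {"linear": [-118, -27.7, 14.5], "twist": 0, "claw": 0},
    {"linear": [-130.6, -30.6, 10.4], "twist": 0, "claw": 0},
    {"linear": [-142.2, -33.4, 4.3], "twist": 0, "claw": 0},
    {"linear": [-156.3, -36.6, -6.3], "twist": 0, "claw": 0},
    {"linear": [-168, -39.4, -19.7], "twist": 0, "claw": 0},
    {"linear": [-176.9, -41.5, -35.2], "twist": 0, "claw": 0},
    {"linear": [-182.6, -42.8, -52.2], "twist": 0, "claw": 0}
  ]
}}

```text
clock: 25.78
position: [0.5271, 0.1158, 0.1019]
ee_rot: [0.002, 0.62, 0.785, 0.002]
contact_force: [-0.5, -0.4, 2.0]
width: 0.0002
gripper_force: 0.7
```

Contact is light. I'll press the last part down.

>>> {"op": "drive_tool", "data": {
  "deltas": [
    {"linear": [-1.7, -0.4, -8.8], "twist": 0, "claw": 0},
    {"linear": [-2.3, -0.6, -15], "twist": 0, "claw": 0},
    {"linear": [-2.3, -0.6, -18], "twist": 0, "claw": 0},
    {"linear": [-2.3, -0.6, -18], "twist": 0, "claw": 0},
    {"linear": [-2.3, -0.6, -18], "twist": 0, "claw": 0}
  ]
}}

```text
clock: 26.2
position: [0.5249, 0.1154, 0.0818]
ee_rot: [0.001, 0.62, 0.785, 0.001]
contact_force: [0.6, -0.1, -0.4]
width: 0.0001
gripper_force: 0.0
```

>>> {"op": "drive_tool", "data": {
  "deltas": [
    {"linear": [0, 0, -1], "twist": 0, "claw": 0},
    {"linear": [0, 0, -2], "twist": 0, "claw": 0},
    {"linear": [0, 0, -2], "twist": 0, "claw": 0},
    {"linear": [0, 0, -2], "twist": 0, "claw": 0}
  ]
}}

```text
clock: 26.53
position: [0.525, 0.1154, 0.0809]
ee_rot: [0.001, 0.62, 0.785, 0.001]
contact_force: [-1.2, -0.5, 7.9]
width: 0.0004
gripper_force: 4.0
```

Run:
```python
from h import *
s=sensors.get_state(); print(s['contact_force'],s['position'])
```

```text
[-1.16599983 -0.48047389  7.85448357] [0.52497056 0.11538347 0.08092894]
```

Strap a is stopped at its closed height (tip z = 70 mm). Rise and go to strap b.

>>> {"op": "drive_tool", "data": {
  "deltas": [
    {"linear": [0, 0, 40], "twist": 0, "claw": 0},
    {"linear": [0, 0, 80], "twist": 0, "claw": 0},
    {"linear": [0, 0, 120], "twist": 0, "claw": 0},
    {"linear": [0, 0, 160], "twist": 0, "claw": 0},
    {"linear": [15, -6, 195], "twist": 0, "claw": 0},
    {"linear": [45, -17, 210], "twist": 0, "claw": 0},
    {"linear": [80, -31, 215], "twist": 0, "claw": 0},
    {"linear": [115, -45, 215], "twist": 0, "claw": 0},
    {"linear": [150, -58, 215], "twist": 0, "claw": 0},
    {"linear": [185, -72, 215], "twist": 0, "claw": 0},
    {"linear": [214.4, -83.1, 215], "twist": 0, "claw": 0},
    {"linear": [214.4, -83.1, 185], "twist": 0, "claw": 0}
  ]
}}

```text
clock: 27.53
position: [0.7478, 0.0286, 0.2693]
ee_rot: [0.008, 0.621, 0.784, 0.005]
contact_force: [1.4, 0.5, 0.8]
width: -0.0
gripper_force: 0.0
```

>>> {"op": "drive_tool", "data": {
  "deltas": [
    {"linear": [0, 0, -35], "twist": 0, "claw": 0},
    {"linear": [0, 0, -70], "twist": 0, "claw": 0},
    {"linear": [0, 0, -100], "twist": 0, "claw": 0},
    {"linear": [0, 0, -113], "twist": 0, "claw": 0},
    {"linear": [0, 0, -113], "twist": 0, "claw": 0},
    {"linear": [0, 0, -113], "twist": 0, "claw": 0}
  ]
}}

```text
clock: 28.03
position: [0.738, 0.0322, 0.1506]
ee_rot: [-0.0, 0.62, 0.785, -0.0]
contact_force: [0.6, 0.3, 1.4]
width: -0.0
gripper_force: 0.0
```

>>> {"op": "drive_tool", "data": {
  "deltas": [
    {"linear": [-19.5, -4.6, 0], "twist": 0, "claw": 0},
    {"linear": [-38.9, -9.1, 5], "twist": 0, "claw": 0},
    {"linear": [-58.4, -13.7, 10], "twist": 0, "claw": 0},
    {"linear": [-77.9, -18.3, 14], "twist": 0, "claw": 0},
    {"linear": [-94.4, -22.1, 17], "twist": 0, "claw": 0},
    {"linear": [-118, -27.7, 14.5], "twist": 0, "claw": 0},
    {"linear": [-130.6, -30.6, 10.4], "twist": 0, "claw": 0},
    {"linear": [-142.2, -33.4, 4.3], "twist": 0, "claw": 0},
    {"linear": [-156.3, -36.6, -6.3], "twist": 0, "claw": 0},
    {"linear": [-168, -39.4, -19.7], "twist": 0, "claw": 0},
    {"linear": [-176.9, -41.5, -35.2], "twist": 0, "claw": 0},
    {"linear": [-182.6, -42.8, -52.2], "twist": 0, "claw": 0}
  ]
}}

```text
clock: 29.03
position: [0.557, -0.0113, 0.1021]
ee_rot: [0.003, 0.62, 0.785, 0.002]
contact_force: [-0.5, -0.8, 2.0]
width: 0.0002
gripper_force: 0.7
```

>>> {"op": "drive_tool", "data": {
  "deltas": [
    {"linear": [-1.7, -0.4, -8.8], "twist": 0, "claw": 0},
    {"linear": [-2.3, -0.6, -15], "twist": 0, "claw": 0},
    {"linear": [-2.3, -0.6, -20], "twist": 0, "claw": 0},
    {"linear": [-2.3, -0.6, -20], "twist": 0, "claw": 0},
    {"linear": [-2.3, -0.6, -20], "twist": 0, "claw": 0},
    {"linear": [-2.3, -0.6, -20], "twist": 0, "claw": 0}
  ]
}}

```text
clock: 29.53
position: [0.5542, -0.0114, 0.0809]
ee_rot: [0.001, 0.62, 0.785, 0.0]
contact_force: [-3.2, -0.1, 8.6]
width: 0.0001
gripper_force: 3.9
```

>>> {"op": "drive_tool", "data": {
  "deltas": [
    {"linear": [0, 0, 40], "twist": 0, "claw": 0},
    {"linear": [0, 0, 80], "twist": 0, "claw": 0},
    {"linear": [0, 0, 120], "twist": 0, "claw": 0},
    {"linear": [-20, 30, 160], "twist": 0, "claw": 0},
    {"linear": [-35, 60, 200], "twist": 0, "claw": 0},
    {"linear": [-50, 90, 220], "twist": 0, "claw": 0},
    {"linear": [-50, 90, 220], "twist": 0, "claw": 0},
    {"linear": [-50, 90, 220], "twist": 0, "claw": 0}
  ]
}}

```text
clock: 30.2
position: [0.5042, 0.0817, 0.3041]
ee_rot: [0.003, 0.619, 0.786, 0.004]
contact_force: [1.3, -0.1, 0.6]
width: -0.0001
gripper_force: 0.0
```

Run:
```python
from h import *
s=sensors.get_state(); print(s['position'],s['clock'],s['contact_force'])
cm=eyes.camera_model('wrist'); im=shot('wrist','w17'); sd=shot('side','d17'); sc=shot('scene','s17')
# straps grey vs white lid: sample brightness on lid plane across y at x=20, and where straps appear
for x in(-30,20,35,50):
  print(x,[(y,int(im[int(p[1]),int(p[0])].min())) for y in range(-100,101,8) for p in proj('wrist',[carr(x,y,66)],cm) if 0<=p[0]<640 and 0<=p[1]<400])
# side view: are open straps gone? compare with d16 at old tip places
d16=cv2.imread('pics/d16.png')[:,:,::-1]
for y,a in((-65,1.85),(65,2.1)):
  for f in(.4,.7,.95):
    p=np.int32(np.round(proj('side',[carr(-58+114*f*np.cos(a),y,67+114*f*np.sin(a))])[0])); q=np.int32(np.round(proj('side',[carr(-58+114*f,y,68)])[0]))
    print(y,f,'open',d16[p[1],p[0]],sd[p[1],p[0]],'closed',d16[q[1],q[0]],sd[q[1],q[0]])
```

```text
[0.50417743 0.08168691 0.30412875] 30.2 [ 1.34937895 -0.12888579  0.59523349]
-30 [(-100, 151), (-92, 149), (-84, 151), (-76, 150), (-68, 127), (-60, 131), (-52, 176), (-44, 238), (-36, 238), (-28, 238), (-20, 239), (-12, 239), (-4, 239), (4, 240), (12, 241), (20, 241), (28, 242), (36, 243), (44, 242), (52, 242), (60, 219), (68, 216), (76, 243), (84, 243), (92, 242), (100, 242)]
20 [(-100, 243), (-92, 150), (-84, 154), (-76, 153), (-68, 124), (-60, 178), (-52, 241), (-44, 239), (-36, 240), (-28, 239), (-20, 240), (-12, 241), (-4, 241), (4, 241), (12, 242), (20, 242), (28, 241), (36, 243), (44, 243), (52, 243), (60, 222), (68, 215), (76, 243), (84, 154), (92, 49), (100, 69)]
35 [(-100, 243), (-92, 155), (-84, 154), (-76, 150), (-68, 124), (-60, 233), (-52, 240), (-44, 241), (-36, 240), (-28, 240), (-20, 240), (-12, 241), (-4, 240), (4, 240), (12, 241), (20, 241), (28, 243), (36, 242), (44, 242), (52, 243), (60, 222), (68, 221), (76, 114), (84, 119), (92, 116), (100, 108)]
50 [(-100, 72), (-92, 137), (-84, 63), (-76, 69), (-68, 122), (-60, 233), (-52, 128), (-44, 129), (-36, 131), (-28, 132), (-20, 129), (-12, 129), (-4, 125), (4, 124), (12, 125), (20, 126), (28, 66), (36, 63), (44, 65), (52, 87), (60, 220), (68, 219), (76, 119), (84, 114), (92, 115), (100, 114)]
-65 0.4 open [150 144 142] [114 113 113] closed [175 172 159] [149 143 140]
-65 0.7 open [146 140 139] [115 114 114] closed [173 170 158] [147 141 138]
-65 0.95 open [160 154 151] [116 114 114] closed [73 71 69] [147 142 139]
65 0.4 open [210 203 200] [115 115 114] closed [58 55 61] [56 52 58]
65 0.7 open [203 198 194] [117 115 116] closed [255 255 247] [227 220 216]
65 0.95 open [128 124 122] [116 114 115] closed [151 149 142] [227 221 217]
```

Both straps lie level across the lid into the catches, the lid is seated and the arm is clear. Handing in.

```bash
python3 -c "
from h import *
print(manip.sign_off())"
```

```text
the job is handed in; nothing more can be done
None
```

I handed the job in at about 30 s of the 208 s limit: both slide boxes present are in pockets of their own, the lid sits over both pins on the posts, and both straps are down in their catches; the sign-off returned no verdict.

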